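# Fit the servo board into the puppet's control box

## Task

Take the upright servo board out of its foam stand and lower it gently, gold edge down, along the two white card guides of the puppet's control box until you feel it rest lightly on the black connector, and only then let go of it; do not drop it or force it home by hand. Then swing both orange levers in over its shoulders as far as they go, so that they press the board fully home; do not strain them against their stops, and leave the cup, tub and spool where they are.

Things in the scene. Friction and masses are not known exactly. Their poses are not given: they have to be found in the camera images.
- card_grip (a point): Centre of the blue grip tab on top of the green servo board: hold it here. Tab 12 mm thick (x), 36 wide (y), 34 tall (z), centred on the board. Axes: x across the board's thickness, y along its width, z up. The board's underside lies 87 mm below this point. Front and back are alike: either way round is right. Rigid, about 150 g.
- card_foot (a point): Middle of the board's gold underside; axes as card_grip. The board is 6 mm thick. From its underside up it is 90 mm wide to 22 mm, then 100 mm wide to 70 mm, where its flat top edge left and right of the tab forms two shoulders (each 32 mm long); the tab stands on that, from 70 to 104 mm.
- stand: Fixed cream foam block, 70 x 140 x 40 mm, origin under its centre. The board stands upright at the start in a groove along its y (10 mm wide, 108 mm long, groove floor 12 mm above the table, 28 mm deep).
- rack: Fixed grey control box; origin at the centre of its underside on the table, z up; y along the card slot (the board's width), x across it. Base plate 100 x 190 x 12 mm. End posts at y -70 to -53.5 and 53.5 to 70 mm, 78 mm high; their inner faces end the slot, 107 mm apart (3.5 mm play each side of the board). A lever at each end.
- slot_mouth (a point): Middle of the slot's mouth, 80 mm above the table; axes as rack. At both ends (y 44 to 53.5 mm and mirrored) stand white upright card guides from 12 to 80 mm, open towards each other. Each channel is 9 mm wide in x (1.5 mm play each side of the board) up to 69 mm height and flares from there to 20 mm wide at the mouth.
- slot_seat (a point): Mid-slot, 14 mm up: card_foot's place when home. Under it stands a black connector bar (14 x 80 mm, along y), level, its top at first 17.5 to 27.5 mm above the table: this differs and is not measured, so feel for it. It carries 7 N; pushed harder it sinks and stays down. Sinking it over 1.5 mm with the levers open is forcing the board by hand.
- lever_left (a joint): Angle of the orange lever at the rack's +y end: 0 open (start 0 to 0.1), 1.134 fully shut (hard stop). Pivot axis along the rack's x at x 0, y +68 mm, 87 mm above the table; pivot to knob centre 55 mm. Open it leans 40 degrees outward (+y) from upright, shut 25 degrees inward over the board. Stays where left.
- lever_right (a joint): The same lever, mirrored, at the rack's -y end: pivot at y -68 mm, 87 mm above the table; pushed towards +y to shut it. 0 open, 1.134 fully shut. On both, a 26 mm steel nose swings down onto the board's shoulder and presses that end of the board home over at most the last 0.7 rad.
- lever_left_knob (a point): Centre of the left lever's orange knob, a bar 16 mm in diameter, 18 mm long along the rack's x. Open: about 103 mm from the rack's middle, 129 mm up; shut: about 45 mm, 137 mm up. Pushing its outer side inward (-y) in a level line, e.g. with closed fingers 124 mm up, shuts it; 3 to 12 N are needed, over 25 N strains it.
- lever_right_knob (a point): Centre of the right lever's knob, the mirror image of the left one; push it towards +y.
- cup: White paper-cup-shaped coffee cup with lid, 82 mm across, 106 mm tall, origin under its centre. Bystander: must not be disturbed.
- tub: White round tub, 60 mm across, 50 mm tall, origin under its centre. Bystander.
- spool: Purple thread spool standing upright, 44 mm across, 52 mm tall, origin under its centre. Bystander.
Not all that is in view belongs to the job. Leave any pink look-alike of the part that bears card_grip alone. There is more than one size of the rack; the job needs the larger.

How it is judged:
On the way:
1. the board, still held, is felt resting on the connector in the guides, not yet home, both levers still open (z of card_foot in the frame of rack between 0.0165 and 0.03 m and horizontal distance between card_foot and slot_seat below 0.009 m and contact force between the fingers and card above 2 N and contact force between card and rack above 0.7 N and value of joint each of lever_left, lever_right below 0.25 rad), for 0.1 s.
At the end, for the whole second after the job is handed in: The board is in the slot, its underside 10 to 16.5 mm above the table (nominally 14), its foot within 9 mm of slot_seat sideways, upright within 0.07 rad, at rest, and both levers are swung shut beyond 1.05 rad (z of card_foot in the frame of rack between 0.01 and 0.0165 m and horizontal distance between card_foot and slot_seat below 0.009 m and angle between the z axis of rack and the z axis of card_foot, either way round below 0.07 rad and value of joint each of lever_left, lever_right above 1.05 rad and linear speed of card below 0.02 m/s); the robot touches nothing.
It fails at once if the connector is sunk more than 1.5 mm while both levers are open (board forced by hand) (value of joint each of lever_left, lever_right below 0.25 rad and distance of connector from where it was at the start of the episode above 0.0015 m).
It fails at once if the board is dropped or rammed down the guides (faster than 0.25 m/s) (z of card_foot in the frame of rack below 0.075 m and horizontal distance between card_foot and slot_seat below 0.009 m and linear speed of card above 0.25 m/s).
It fails at once if more than 25 N of push on a lever (contact force between the fingers and lever_left above 25 N or contact force between the fingers and lever_right above 25 N).
It fails at once if the cup, the tub or the spool is moved more than 25 mm (distance of any of cup, tub, spool from where it was at the start of the episode above 0.025 m).
It also fails if it takes over 72 s, if anything falls off the work surface, if the arm or the gripper's body presses on something with over 40 N, if the wrist force passes 120 N, or if a joint passes its speed limit or range.

## Robot

A 6-joint arm with a two-finger parallel gripper is mounted at the origin on the work surface. World frame = base frame: x ahead of the robot, y to its left, z up, the work surface at z = 0. Lengths are in m, angles in rad, forces in N, time in s.
With the tool pointing down it reaches from about 0.25 to 0.775 m from the base axis. Payload 4 kg.
Tool frame: the origin (TCP) lies between the finger pads; the fingertips stand 19 mm ahead of it and the grasp point (between the pads) is the TCP (robot.tip_reach is the y of the fingertips in the tool frame, in m); y points along the fingers, x is the direction in which the jaws open and shut, and the axes are right-handed (so a half turn about y gives the same grasp; the last joint's range is limited). The gripper opens to 94 mm and grips with 3 to 60 N. Pads are 16 mm wide; open, the fingers measure 119 mm over their backs; the gripper's body (75 mm by 177 mm) begins 78 mm behind the grasp point.
Start: joints at [1.001, 0.087, 1.371, -0, 1.684, -0.103], TCP at [0.248, 0.491, 0.225] pointing down, gripper open.
Joint ranges: [-3.1, 3.1], [-0.76, 2.03], [0.27, 2.55], [-1.08, 4.22], [0.17, 2.65], [-2.57, 2.57]. Speed limits (rad/s): [2.79, 2.79, 3.14, 3.14, 3.14, 3.14].

## Interface

Orientations are given as [roll, pitch, yaw] about the fixed x, y, z axes, in that order (R = Rz(yaw) Ry(pitch) Rx(roll)).
In Python, from bench import robot, imaging, order gives the robot as it stands.
- The arm moves only by the tool send_rows, never from a script. Its argument "moves" is text: rows parted by semicolons, each of 5 numbers parted by spaces: the gripper's target within -1 to 1 (shut at 1, half-way at 0, fully open at -1), then the shift along the tool's x, y, z in m, then the turn about the tool's y in degrees. In form: fingers tx ty tz roll; .... A call has exactly 10 rows; each row shifts and turns the commanded pose from where the row before left it, along the tool's axes as they then stand; what a row does not reach is not made up. A row lasts 1/12 s, in which the tool goes at most 41.7 mm and 7.16 degrees, less where a joint would pass 70% of its speed; a pose out of reach is approached as far as the arm can. A call with a gripper value outside its range is refused whole. The fingers move at their own pace and stop on an object; the grip force is fixed at half the most. Time passes only in rows, so rows that do not move let the fingers close, or fill a call up. It gives the time, the measured TCP pose, the force and the opening at its end, in the units of the state.
- robot.get_obs(): the state, without advancing time (a new reading comes with each control period).
- imaging.snapshot(name): name is "scene" or "top" or "wrist"; returns a dict with "image" (480x640x3 uint8, red, green, blue), "mtx" (3x3 intrinsics, pixels), "R" (3x3) and "t" (3): a world point X has camera coordinates R X + t. Camera axes: x right, y down, z forward; pixel columns grow to the right and rows downward; lengths in m; the calibration is good to about 2 mm. A picture is of the moment at which its call begins. There is no depth.
- order.close_job(): hands the job in, once; it reports no verdict.
Trained networks look in a picture, given as the dict that the camera call returned (one of the last four; its "shot" number tells which), for a name from the list of things; names that differ only in an ending like _2 or _b are one class to them, and where a whole thing is asked for, a point or a joint stands for the part that bears it (a point fixed in the world has none). Each returns a list of dicts, best first, with "conf" (0 to 1); they miss things now and then, are a little off and sometimes report something else, mostly with a low value. They report only what shows in the picture. A call takes as long as a camera call. They do not tell look-alikes from the thing itself.
- imaging.recognise(picture, target): "centre" ([column, row] in pixels, amid what is visible of it).
- imaging.landmark_of(picture, target): "centre" ([column, row] in pixels: a listed point, or the origin of a listed thing).
The state is a dict: "time": time; "joint_positions": joint angles; "qvel": joint speeds; "joint_torque": joint torques, N m; "tool_pos": TCP position; "ee_rot": TCP orientation; "wrist_force": force on the tool from outside, world axes, zero at the start; "wrist_torque": the same for the moment, N m; "width": finger opening in m.
Only numpy, scipy, OpenCV 4.12 (cv2) and the standard library are available. Lean on these libraries where they do the work, as an engineer would, in place of code of your own. Each camera call takes 0.05 s, during which the arm holds its last target.

## Working session

There is one attempt and no reset: what is moved stays moved. The work goes in short steps, Python scripts to look and compute and a tool call to move; the robot and the scene stay as the last step left them, time stands still between calls to the robot, and variables do not carry over. Pictures are saved under pics/ and viewed, and the job is handed in when it is done.

Besides the shell and the picture viewer there is one more tool, called as a command line: name --argument value ..., lists and objects as JSON in quotes. send_rows: Moves the arm, as the interface text tells. Its arguments: {"type":"object","properties":{"moves":{"type":"string"}},"required":["moves"]}

```bash
mkdir -p pics; ls; python3 - <<'E'
from bench import robot, imaging, order
import cv2,pickle
o=robot.get_obs();print(o)
for n in ["scene","top","wrist"]:
    p=imaging.snapshot(n); pickle.dump(p,open(f'pics/{n}0.pkl','wb'))
    cv2.imwrite(f'pics/{n}0.png',p['image'][:,:,::-1])
    print(n,p['mtx'],p['R'],p['t'],p.get('shot'))
    for t in ["card_grip","stand","rack","slot_mouth","slot_seat","lever_left_knob","lever_right_knob","cup","tub","spool"]:
        try:
            r=imaging.landmark_of(p,t); print(t,[([round(c) for c in q['centre']],round(q['conf'],2)) for q in r][:4])
        except Exception as e: print(t,e)
E
```

```text
pics
{'time': 0.0, 'joint_positions': array([ 1.00088578e+00,  8.79721409e-02,  1.37225231e+00, -2.25403655e-05,
        1.68356810e+00, -1.03114713e-01]), 'qvel': array([-0.00120392,  0.0001932 , -0.00107594, -0.00105013,  0.00174779,
        0.00019189]), 'joint_torque': array([ 5.19869161e-05, -3.40182710e+01, -3.02425432e+01,  7.18115154e-02,
        3.31320707e-02, -1.70147860e-04]), 'tool_pos': array([0.24726215, 0.49072644, 0.22329574]), 'ee_rot': array([-1.57059217,  0.00219051,  1.1039982 ]), 'wrist_force': array([1.25947169, 0.92008876, 0.4947268 ]), 'wrist_torque': array([ 0.04215837,  0.05755156, -0.02629024]), 'width': 0.09407690390139332}
scene [[464.15949388   0.         328.33493313]
 [  0.         464.15949388 229.8969519 ]
 [  0.           0.           1.        ]] [[-0.37037611  0.92884741  0.00800113]
 [ 0.68671544  0.27960648 -0.67100084]
 [-0.62549456 -0.24302818 -0.74141342]] [ 0.15521506 -0.37523241  1.40778071] 1
card_grip [([246, 164], 0.84), ([201, 204], 0.77)]
stand [([251, 193], 0.56)]
rack [([391, 245], 0.94), ([514, 275], 0.69), ([397, 342], 0.25)]
slot
[... 874 characters left out ...]
.68), ([238, 201], 0.64), ([212, 274], 0.61)]
lever_right_knob [([310, 300], 0.58), ([172, 312], 0.53)]
cup [([371, 209], 0.57)]
tub [([240, 203], 0.75)]
spool [([475, 204], 0.74), ([444, 308], 0.28)]
wrist [[344.71968617   0.         318.35193621]
 [  0.         344.71968617 243.92557672]
 [  0.           0.           1.        ]] [[ 4.50369979e-01  8.92841923e-01  4.26333785e-04]
 [ 8.64686596e-01 -4.36286655e-01  2.48939842e-01]
 [ 2.22449931e-01 -1.11746386e-01 -9.68518855e-01]] [-0.55016427 -0.02544611  0.38992737] 3
card_grip []
stand []
rack [([382, 406], 0.91)]
slot_mouth [([385, 443], 0.72)]
slot_seat [([380, 412], 0.62)]
lever_left_knob []
lever_right_knob []
cup []
tub []
spool []
```

View pictures.

View pics/scene0.png

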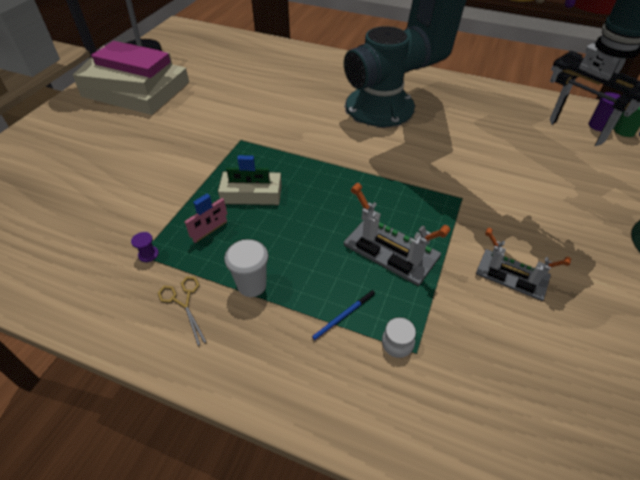

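View pics/top0.png

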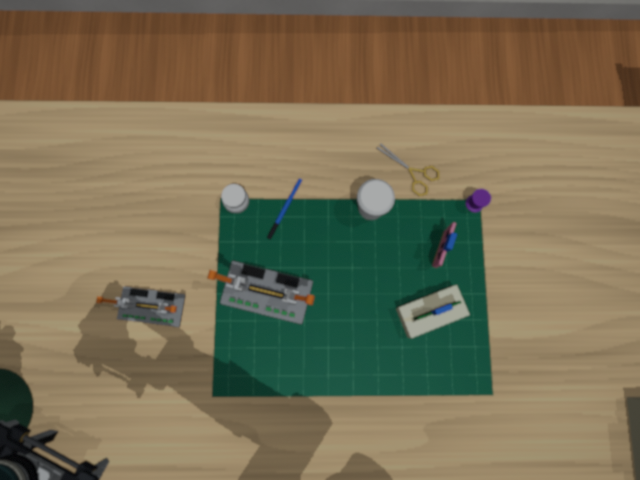

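View pics/wrist0.png

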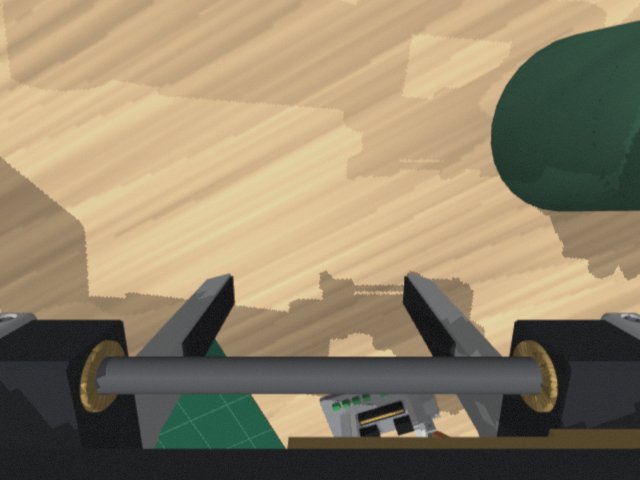

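Candidates: the green board with its blue tab (scene 246,164 / top 444,309, in the cream stand), against the pink look-alike (scene 201,204 / top 450,238). For the rack, the larger one is at scene 391,245 / top 265,292, against the smaller at scene 514,275 / top 153,308. I choose the green board and the larger rack. Next I crop in and triangulate.

```bash
cat > h.py <<'E'
import numpy as np, cv2, pickle
def ray(p,uv):
    d=p['R'].T@np.linalg.solve(p['mtx'],np.array([uv[0],uv[1],1.])); c=-p['R'].T@p['t']; return c,d
def atz(p,uv,z):
    c,d=ray(p,uv); return c+d*(z-c[2])/d[2]
def tri(obs):
    A=np.zeros((3,3));b=np.zeros(3);L=[]
    for p,uv in obs:
        c,d=ray(p,uv); d=d/np.linalg.norm(d); P=np.eye(3)-np.outer(d,d); A+=P;b+=P@c;L.append((c,P))
    X=np.linalg.solve(A,b); return X,[np.linalg.norm(P@(X-c)) for c,P in L]
def proj(p,X):
    q=p['mtx']@(p['R']@np.asarray(X,float)+p['t']); return q[:2]/q[2]
def load(n): return pickle.load(open(f'pics/{n}.pkl','rb'))
E
python3 - <<'E'
from h import *
s=load('scene0');t=load('top0')
for n,a,b in [("grip",(246,164),(444,309)),("stand",(251,193),(429,311)),("rack",(391,245),(267,293)),("seat",(393,249),(265,291)),("kl",(445,230),(212,274)),("kr",(357,186),(310,300)),("tub",(394,344),(240,203)),("cup",(252,284),(371,209)),("spool",(147,254),(475,204))]:
    X,r=tri([(s,a),(t,b)]); print(n,X.round(4),np.round(r,4))
print(atz(t,(444,309),.099),atz(s,(246,164),.099))
c=np.hstack([cv2.resize(s['image'][140:290,180:400],None,fx=2,fy=2,interpolation=2)]);cv2.imwrite('pics/c1.png',c[:,:,::-1])
c=cv2.resize(s['image'][170:290,330:460],None,fx=6,fy=5,interpolation=2);cv2.imwrite('pics/c2.png',c[:,:,::-1])
a=cv2.resize(t['image'][250:340,200:320],None,fx=5,fy=5,interpolation=2);cv2.imwrite('pics/c3.png',a[:,:,::-1])
a=cv2.resize(t['image'][270:350,385:485],None,fx=6,fy=6,interpolation=2);cv2.imwrite('pics/c4.png',a[:,:,::-1])
E
```

```text
grip [ 0.4877 -0.1838  0.0928] [0.0041 0.0041]
stand [ 0.4885 -0.1778  0.0022] [0.0003 0.0003]
rack [0.5285 0.1908 0.0117] [0.0012 0.0012]
seat [0.5333 0.1966 0.006 ] [0.002 0.002]
kl [0.557  0.2916 0.1321] [0.0029 0.0029]
kr [0.5047 0.0945 0.1338] [0.0028 0.0028]
tub [ 0.7442  0.2627 -0.0133] [0.0021 0.0021]
cup [ 0.728  -0.0495 -0.0024] [0.0015 0.0015]
spool [ 0.7421 -0.3006 -0.0037] [0.0006 0.0006]
[ 0.4889249  -0.18603105  0.099     ] [ 0.49361968 -0.17512249  0.099     ]
```

View pics/c2.png

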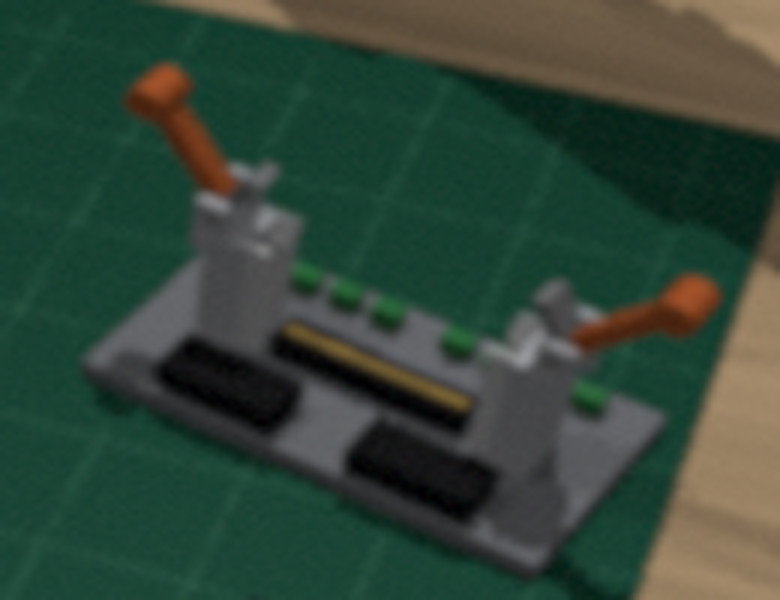

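View pics/c3.png

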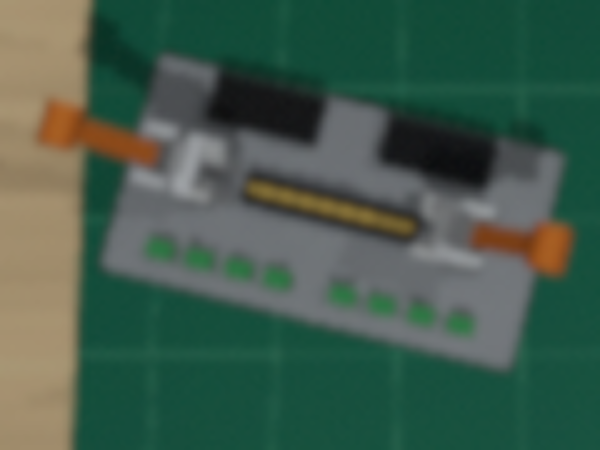

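View pics/c4.png

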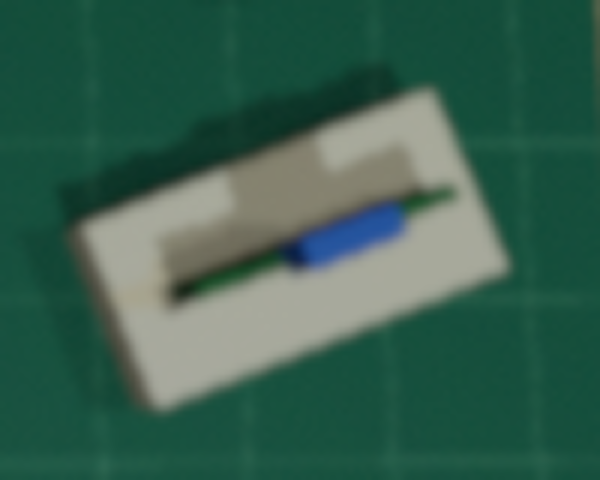

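The crops confirm the choice: a green board with a blue tab in the cream stand, and a rack whose knobs are about 0.20 m apart (206 mm expected for the large one). Next I fit poses from the corners.

```bash
python3 - <<'E'
from h import *
s=load('scene0');t=load('top0')
def fit(p,pix,z):
    P=np.array([atz(p,u,z)[:2] for u in pix]); return P
c3=lambda a:(a[0]/5-.4+200,a[1]/5-.4+250)
c4=lambda a:(a[0]/6-.4+385,a[1]/6-.4+270)
c2=lambda a:(a[0]/6-.4+330,a[1]/5-.4+170)
P=fit(t,[c3(a) for a in [(160,52),(565,152),(512,372),(102,268)]],.012)
print(P.round(4),P.mean(0),[np.linalg.norm(P[i]-P[i-1]).round(4) for i in range(4)])
print('yaw y-axis', [np.degrees(np.arctan2(*(v[::-1]))) for v in (P[0]-P[1],P[3]-P[2])])
P=fit(t,[c4(a) for a in [(435,88),(514,270),(160,412),(78,228)]],.04)
print(P.round(4),P.mean(0),[np.linalg.norm(P[i]-P[i-1]).round(4) for i in range(4)])
print('yaw', [np.degrees(np.arctan2(*(v[::-1]))) for v in (P[3]-P[0],P[2]-P[1])])
# knobs, tab in top
print('kl',atz(t,c3((62,125)),.129),'kr',atz(t,c3((552,248)),.129))
P=fit(t,[c4(a) for a in [(402,205),(408,230),(318,268),(290,245)]],.116);print('tab',P,P.mean(0))
w=load('wrist0'); print('wrist cam', -w['R'].T@w['t'])
E
```

```text
[[0.6036 0.2714]
 [0.5582 0.087 ]
 [0.4599 0.1103]
 [0.506  0.2938]] [0.53192962 0.19063587] [np.float64(0.1001), np.float64(0.1899), np.float64(0.101), np.float64(0.1892)]
yaw y-axis [np.float64(76.14219916603429), np.float64(75.88215259690178)]
[[ 0.5459 -0.2343]
 [ 0.4792 -0.2599]
 [ 0.4286 -0.1276]
 [ 0.4946 -0.0998]] [ 0.48708051 -0.18040527] [np.float64(0.1439), np.float64(0.0715), np.float64(0.1416), np.float64(0.0717)]
yaw [np.float64(110.88544107744163), np.float64(110.95088697973688)]
kl [0.55672636 0.28929167 0.129     ] kr [0.50737925 0.09189914 0.129     ]
tab [[ 0.49878092 -0.19751659]
 [ 0.49033245 -0.1991376 ]
 [ 0.47758654 -0.16770877]
 [ 0.48532239 -0.15849081]] [ 0.48800558 -0.18071344]
wrist cam [0.18304107 0.5236809  0.38422111]
```

```bash
cat >> h.py <<'E'
from scipy.spatial.transform import Rotation as Ro
def plan(target,yaw_deg,n=1,z=None):
    from bench import robot
    o=robot.get_obs(); R=Ro.from_euler('xyz',o['ee_rot']).as_matrix()
    yaw=np.degrees(np.arctan2(R[1,0],R[0,0]))
    d=np.asarray(target)-o['tool_pos']
    turn=(yaw-yaw_deg+180)%360-180
    c=np.radians(yaw_deg); Rf=np.array([[np.cos(c),0,-np.sin(c)],[np.sin(c),0,np.cos(c)],[0,-1,0]])
    print('t',round(o['time'],2),'pos',o['tool_pos'].round(4),'yaw',yaw.round(2),'tilt',np.degrees(np.arccos(-R[2,1])).round(2),'F',o['wrist_force'].round(2),'w',round(o['width'],4))
    print('turn',turn.round(2),'shift AFTER turn (mm)',(Rf.T@d*1000).round(1))
E
python3 - <<'E'
from h import *
plan([.487,-.1804,.24],20.9)
E
```

```text
t 1.65 pos [0.2475 0.4912 0.2245] yaw 63.25 tilt 0.0 F [-0.11 -0.29 -0.68] w 0.0941
turn 42.35 shift AFTER turn (mm) [ -15.9  -15.5 -712.8]
```

send_rows --moves "-1 0 0 0 7.06; -1 0 0 0 7.06; -1 0 0 0 7.06; -1 0 0 0 7.06; -1 0 0 0 7.06; -1 0 0 0 7.05; -1 -0.002 -0.002 -0.039 0; -1 -0.002 -0.002 -0.039 0; -1 -0.002 -0.002 -0.039 0; -1 -0.002 -0.002 -0.039 0"

```text
time: 2.48
tool_pos: [0.2958, 0.3412, 0.2325]
ee_rot: [-1.571, -0.0, 0.366]
wrist_force: [-0.1, -0.6, 0.7]
width: 0.0941
```

send_rows --moves "-1 -0.001 -0.001 -0.039 0; -1 -0.001 -0.001 -0.039 0; -1 -0.001 -0.001 -0.039 0; -1 -0.001 -0.001 -0.039 0; -1 -0.001 -0.001 -0.039 0; -1 -0.001 -0.001 -0.039 0; -1 -0.001 -0.001 -0.039 0; -1 -0.001 -0.001 -0.039 0; -1 0 0 -0.039 0; -1 0 0 -0.039 0"

```text
time: 3.32
tool_pos: [0.4277, -0.0266, 0.241]
ee_rot: [-1.571, -0.001, 0.364]
wrist_force: [0.5, 0.3, 0.5]
width: 0.0937
```

```bash
python3 - <<'E'
from h import *
plan([.487,-.1804,.24],20.9)
E
```

```text
t 3.32 pos [ 0.4277 -0.0266  0.241 ] yaw 20.88 tilt 0.09 F [0.54 0.35 0.55] w 0.0937
turn -0.02 shift AFTER turn (mm) [   0.6    1.  -164.8]
```

send_rows --moves "-1 0 0 -0.036 0; -1 0 0 -0.036 0; -1 0 0 -0.036 0; -1 0 0 -0.036 0; -1 0 0 -0.021 0; -1 0 0 0 0; -1 0 0 0 0; -1 0 0 0 0; -1 0 0 0 0; -1 0 0 0 0"

```text
time: 4.15
tool_pos: [0.4861, -0.1775, 0.2409]
ee_rot: [-1.571, -0.001, 0.367]
wrist_force: [0.4, -0.0, 0.8]
width: 0.094
```

```bash
python3 - <<'E'
from h import *
from bench import imaging
plan([.487,-.1804,.24],20.9)
p=imaging.snapshot('wrist'); pickle.dump(p,open('pics/w1.pkl','wb'))
print(imaging.landmark_of(p,'card_grip'))
print(proj(p,[.487,-.1804,.099]))
cv2.imwrite('pics/w1.png',p['image'][:,:,::-1])
E
```

```text
t 4.15 pos [ 0.4861 -0.1775  0.2409] yaw 21.0 tilt 0.04 F [ 0.39 -0.02  0.81] w 0.094
turn 0.1 shift AFTER turn (mm) [-0.2  0.9 -3. ]
[{'centre': [322.8, 236.0], 'conf': 0.91}]
[318.0328331  241.47906563]
```

View pics/w1.png

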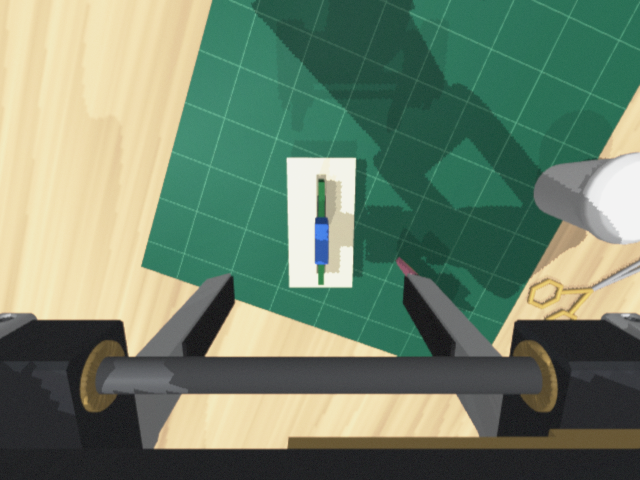

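```bash
python3 - <<'E'
from h import *
p=load('w1')
cv2.imwrite('pics/c5.png',cv2.resize(p['image'][150:300,270:370],None,fx=4,fy=4,interpolation=2)[:,:,::-1])
for u,z in [((322.8,236),.099),((322,178),.082),((321,283),.082),((287.5,157.5),.04),((356,157.5),.04),((289.5,287),.04),((353,287.5),.04)]: print(atz(p,u,z))
E
```

```text
[ 0.48918298 -0.17413163  0.099     ]
[ 0.47058841 -0.12750039  0.082     ]
[ 0.50629347 -0.22260148  0.082     ]
[ 0.43190379 -0.12323653  0.04      ]
[ 0.49680546 -0.09834717  0.04      ]
[ 0.48126468 -0.25444229  0.04      ]
[ 0.54766894 -0.22963579  0.04      ]
```

View pics/c5.png

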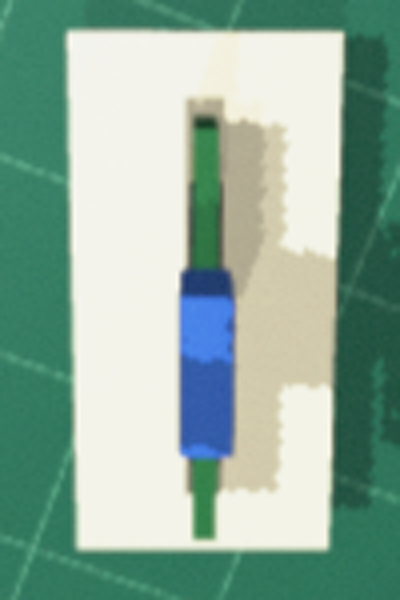

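send_rows --moves "-1 0.002 0.025 -0.001 0; -1 0 0.03 0 0; -1 0 0.03 0 0; -1 0 0.03 0 0; -1 0 0.02 0 0; -1 0 0.005 0 0; -1 0 0 0 0; -1 0 0 0 0; -1 0 0 0 0; -1 0 0 0 0"

```text
time: 5.08
tool_pos: [0.4898, -0.1795, 0.1028]
ee_rot: [-1.574, -0.003, 0.365]
wrist_force: [0.2, 0.4, -0.8]
width: 0.094
```

```bash
python3 - <<'E'
from h import *
from bench import imaging
plan([.4885,-.1775,.1],20.9)
p=imaging.snapshot('wrist'); pickle.dump(p,open('pics/w2.pkl','wb'))
cv2.imwrite('pics/w2.png',p['image'][:,:,::-1])
E
```

```text
t 5.08 pos [ 0.4898 -0.1795  0.1028] yaw 20.91 tilt 0.24 F [ 0.24  0.38 -0.77] w 0.094
turn 0.01 shift AFTER turn (mm) [-0.5  2.8  2.3]
```

View pics/w2.png

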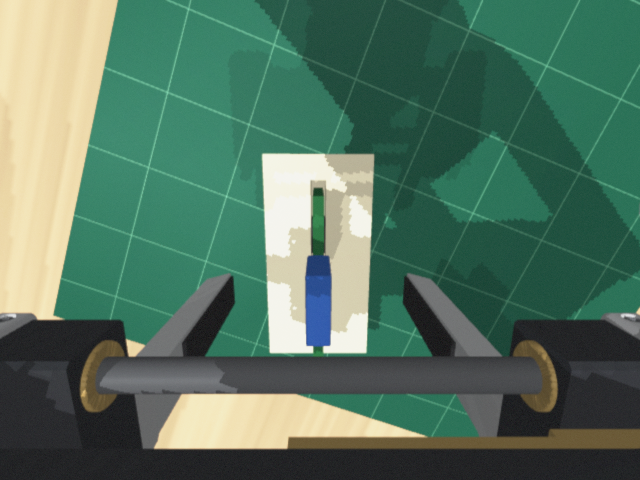

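```bash
python3 - <<'E'
from h import *
p=load('w2')
T=np.array([.4898,-.1795,.1028]); print(proj(p,T))
c=np.radians(20.9);zt=np.array([-np.sin(c),np.cos(c),0])
for v in (275,346):
    X=atz(p,(318,v),.116); print(X,(X-T)@zt)
for v in (188,):
    X=atz(p,(318,v),.082); print(X,(X-T)@zt, 'far shoulder, expect +50')
for v in (256,):
    X=atz(p,(318,v),.082); print(X,(X-T)@zt, 'tab foot?, expect +18')
E
```

```text
[318.41368732 304.29568857]
[ 0.48236297 -0.16065558  0.116     ] 0.020257615256609324
[ 0.49507909 -0.19399615  0.116     ] -0.015425616770249848
[ 0.46976447 -0.12743411  0.082     ] 0.05578761826971952 far shoulder, expect +50
[ 0.48286508 -0.16178278  0.082     ] 0.01902545726810984 tab foot?, expect +18
```

send_rows --moves "-1 0 0.0025 0.0025 0; -1 0 0 0 0; 1 0 0 0 0; 1 0 0 0 0; 1 0 0 0 0; 1 0 0 0 0; 1 0 0 0 0; 1 0 0 0 0; 1 0 0 0 0; 1 0 0 0 0"

```text
time: 5.97
tool_pos: [0.4876, -0.1766, 0.098]
ee_rot: [-1.571, -0.0, 0.365]
wrist_force: [-0.2, 0.0, -0.1]
width: 0.044
```

send_rows --moves "1 0 0 0 0; 1 0 0 0 0; 1 0 0 0 0; 1 0 0 0 0; 1 0 0 0 0; 1 0 0 0 0; 1 0 0 0 0; 1 0 0 0 0; 1 0 0 0 0; 1 0 0 0 0"

```text
time: 6.8
tool_pos: [0.4876, -0.1766, 0.098]
ee_rot: [-1.571, -0.0, 0.365]
wrist_force: [-0.0, 0.4, -0.5]
width: 0.0119
```

send_rows --moves "1 0 -0.005 0 0; 1 0 -0.01 0 0; 1 0 -0.02 0 0; 1 0 -0.03 0 0; 1 0 -0.03 0 0; 1 0 -0.03 0 0; 1 0 -0.03 0 0; 1 0 -0.015 0 0; 1 0 0 0 0; 1 0 0 0 0"

```text
time: 7.63
tool_pos: [0.488, -0.1768, 0.2692]
ee_rot: [-1.573, -0.002, 0.365]
wrist_force: [0.1, -0.1, -2.5]
width: 0.0118
```

```bash
python3 - <<'E'
from h import *
plan([.532,.1906,.265],-14)
E
```

```text
t 7.63 pos [ 0.488  -0.1768  0.2692] yaw 20.91 tilt 0.15 F [ 0.11 -0.15 -2.51] w 0.0118
turn 34.91 shift AFTER turn (mm) [-46.1   4.2 367.1]
```

send_rows --moves "1 0 0 0 3; 1 0 0 0 5; 1 0 0 0 6; 1 0 0 0 6; 1 0 0 0 6; 1 0 0 0 5; 1 0 0 0 3.9; 1 -0.003 0 0.015 0; 1 -0.004 0 0.027 0; 1 -0.004 0 0.03 0"

```text
time: 8.47
tool_pos: [0.4932, -0.1039, 0.265]
ee_rot: [-1.571, 0.005, -0.247]
wrist_force: [0.8, 0.0, -0.2]
width: 0.0119
```

send_rows --moves "1 -0.004 0 0.032 0; 1 -0.004 0 0.032 0; 1 -0.004 0 0.032 0; 1 -0.004 0 0.032 0; 1 -0.004 0 0.032 0; 1 -0.004 0 0.032 0; 1 -0.004 0 0.032 0; 1 -0.003 0 0.03 0; 1 -0.002 0 0.021 0; 1 0 0 0.01 0"

```text
time: 9.3
tool_pos: [0.5301, 0.1829, 0.265]
ee_rot: [-1.572, 0.005, -0.241]
wrist_force: [0.6, -0.1, -1.1]
width: 0.0121
```

send_rows --moves "1 -0.002 0 0.005 0; 1 0 0 0 0; 1 0 0 0 0; 1 0 0 0 0; 1 0 0 0 0; 1 0 0 0 0; 1 0 0 0 0; 1 0 0 0 0; 1 0 0 0 0; 1 0 0 0 0"

```text
time: 10.13
tool_pos: [0.5305, 0.1856, 0.2681]
ee_rot: [-1.571, -0.0, -0.244]
wrist_force: [-0.4, -1.3, 0.1]
width: 0.012
```

```bash
python3 - <<'E'
from h import *
from bench import imaging
plan([.532,.1906,.265],-14)
for n in ['wrist','scene','top']:
    p=imaging.snapshot(n); pickle.dump(p,open(f'pics/{n}3.pkl','wb'))
    cv2.imwrite(f'pics/{n}3.png',p['image'][:,:,::-1])
    for t in ['lever_left_knob','lever_right_knob','slot_mouth']: 
        if n=='wrist':print(t,imaging.landmark_of(p,t))
s=load('scene3')
cv2.imwrite('pics/s3c.png',cv2.resize(s['image'][110:290,310:490],None,fx=3.3,fy=3.3,interpolation=2)[:,:,::-1])
s=load('top3')
cv2.imwrite('pics/t3c.png',cv2.resize(s['image'][230:350,190:350],None,fx=5,fy=5,interpolation=2)[:,:,::-1])
E
```

```text
t 10.13 pos [0.5305 0.1856 0.2681] yaw -14.01 tilt 0.01 F [-0.35 -1.26  0.06] w 0.012
turn -0.01 shift AFTER turn (mm) [0.2 3.1 5.2]
lever_left_knob []
lever_right_knob [{'centre': [319.3, 303.2], 'conf': 0.16}]
slot_mouth [{'centre': [318.1, 221.0], 'conf': 0.62}]
```

View pics/wrist3.png

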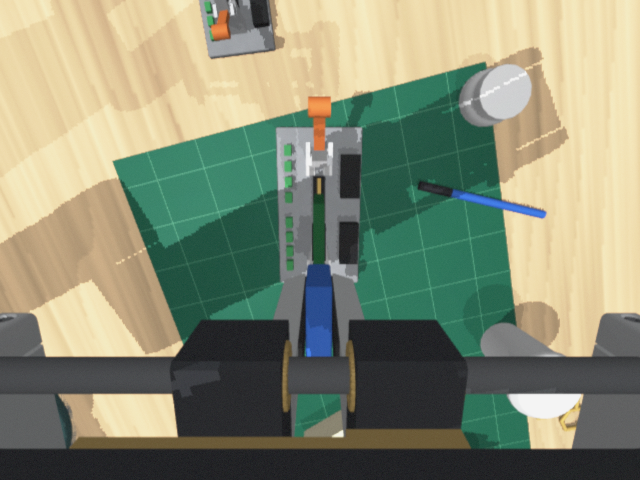

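View pics/s3c.png

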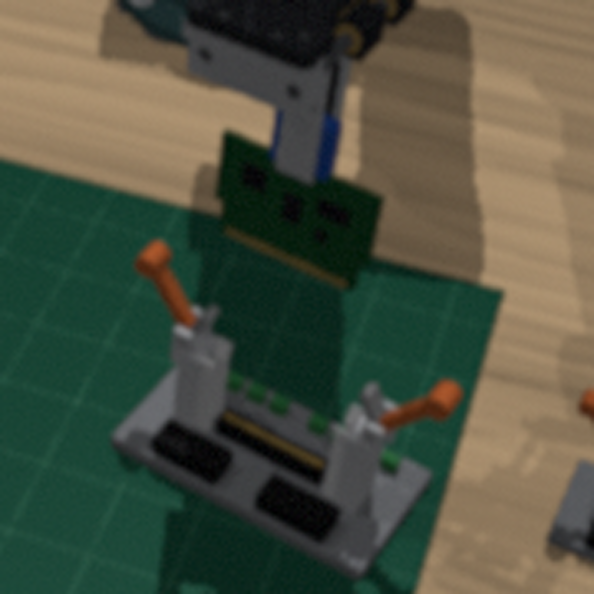

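View pics/t3c.png

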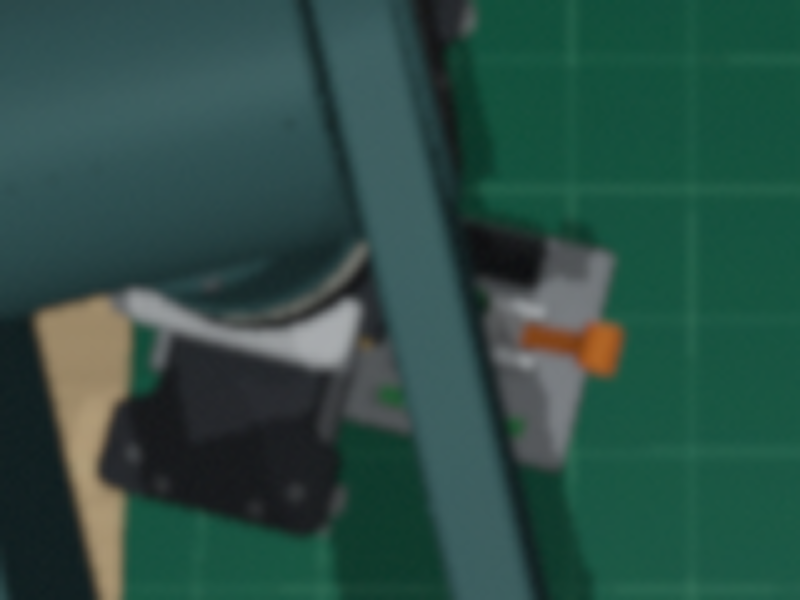

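```bash
python3 - <<'E'
from h import *
p=load('wrist3')
cv2.imwrite('pics/w3c.png',cv2.resize(p['image'][80:370,260:380],None,fx=2.05*2.4,fy=2.05,interpolation=2)[:,:,::-1])
cv2.imwrite('pics/w3d.png',cv2.resize(p['image'][85:205,250:390],None,fx=5,fy=5,interpolation=2)[:,:,::-1])
T=np.array([.5305,.1856,.2681]);c=np.radians(-14);xt=np.array([np.cos(c),np.sin(c),0]);zt=np.array([-np.sin(c),np.cos(c),0])
C=np.array([.532,.1906,0])
for x,y,z in [(0,103,129),(-50,95,12),(50,95,12),(-50,-95,12),(50,-95,12),(-10,53.5,80),(10,53.5,80),(0,70,78)]:
    print((x,y,z),proj(p,C+xt*x/1e3+zt*y/1e3+[0,0,z/1e3]).round(1))
for y,z in [(50,-17),(18,-17),(18,17),(-18,17),(45,-87)]: print('card',y,z,proj(p,T+zt*y/1e3+[0,0,z/1e3]).round(1))
E
```

```text
(0, 103, 129) [318.7 109.7]
(-50, 95, 12) [275.1 130.3]
(50, 95, 12) [362.2 130.2]
(-50, -95, 12) [279.8 285.6]
(50, -95, 12) [357.6 285.5]
(-10, 53.5, 80) [308.5 169.5]
(10, 53.5, 80) [328.8 169.5]
(0, 70, 78) [318.7 152.3]
card 50 -17 [318.5 200.2]
card 18 -17 [318.5 260. ]
card 18 17 [318.5 282.7]
card -18 17 [318.5 355.3]
card 45 -87 [318.4 194.9]
```

View pics/w3c.png

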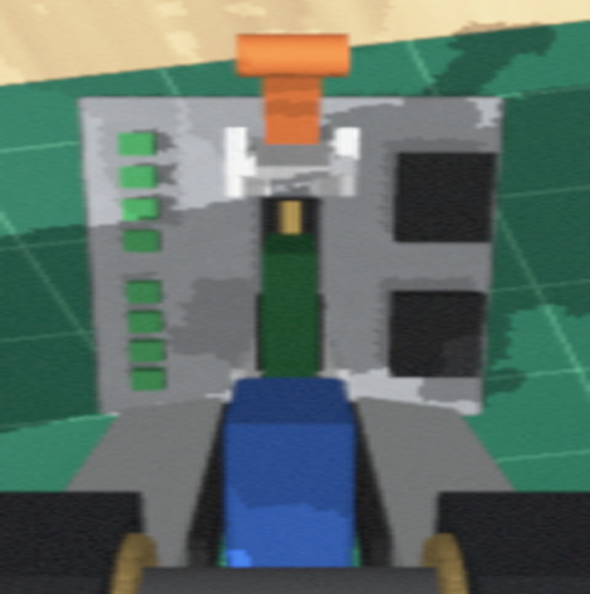

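View pics/w3d.png

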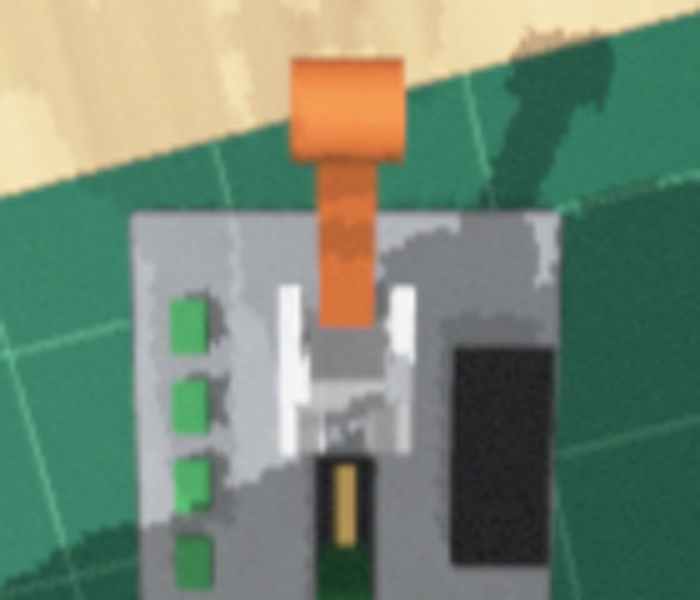

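```bash
python3 - <<'E'
from h import *
from scipy.optimize import least_squares
p=load('wrist3');t=load('top0');s=load('scene0');s3=load('scene3')
c2=lambda a:(a[0]/6-.4+330,a[1]/5-.4+170)
c3=lambda a:(a[0]/5-.4+200,a[1]/5-.4+250)
B=[(x,y,12) for x,y in [(50,95),(50,-95),(-50,-95),(-50,95)]]
obs={'top':(t,[(B[0],c3((160,52))),(B[1],c3((565,152))),(B[2],c3((512,372))),(B[3],c3((102,268)))]),
'wrist':(p,[(B[3],(276,127.2)),(B[0],(361.4,127.2)),(B[2],(281.1,279.8)),(B[1],(357.8,280)),((0,103,129),(319.2,106.8))]),
'scene':(s,[(B[1],c2((85,365))),(B[0],c2((538,570))),(B[3],c2((663,412)))])}
def res(q,ks):
    c=np.array([q[0],q[1],0]);a=q[2];xt=np.array([np.cos(a),np.sin(a),0]);yt=np.array([-np.sin(a),np.cos(a),0]);r=[]
    for k in ks:
        cam,L=obs[k]
        for m,u in L: r+=list((proj(cam,c+xt*m[0]/1e3+yt*m[1]/1e3+[0,0,m[2]/1e3])-u))
    return np.array(r)
for ks in (['top'],['wrist'],['scene'],['top','scene'],['top','wrist','scene']):
    f=least_squares(res,[.532,.19,-.244],args=(ks,)); print(ks,f.x[:2].round(4),np.degrees(f.x[2]).round(2),'rms px',np.sqrt(np.mean(f.fun**2)).round(2))
c=np.radians(-14);zt=np.array([-np.sin(c),np.cos(c),0]);T=np.array([.5305,.1856,.2681])
for y,z in [(50,-65),(50,-17),(45,-87)]: print(y,z,proj(p,T+zt*y/1e3+[0,0,z/1e3]))
# scene3 card corners from crop: scale 3.3 offset(310,110)
cs=lambda a:(a[0]/3.3-.35+310,a[1]/3.3-.35+110)
for nm,y,z,u in [('shoulder right(-y)',-50,-17,(222,132)),('shoulder left(+y)',50,-17,(382,198)),('foot +y',45,-87,(348,288)),('foot -y',-45,-87,(225,230))]:
    print(nm,'pred',proj(s3,T+zt*y/1e3+[0,0,z/1e3]).round(1),'obs',np.round(cs(u),1))
E
```

```text
['top'] [0.5319 0.1906] -13.81 rms px 0.25
['wrist'] [0.5335 0.1943] -13.83 rms px 1.55
['scene'] [0.5347 0.1948] -13.29 rms px 0.63
['top', 'scene'] [0.5328 0.1925] -13.6 rms px 0.89
['top', 'wrist', 'scene'] [0.5334 0.1939] -13.79 rms px 1.28
50 -65 [318.45030605 190.86224173]
50 -17 [318.46764953 200.19436913]
45 -87 [318.4473886  194.85003983]
shoulder right(-y) pred [378.1 149.6] obs [376.9 149.6]
shoulder left(+y) pred [426.  170.5] obs [425.4 169.6]
foot +y pred [417.6 197.8] obs [415.1 196.9]
foot -y pred [377.1 179. ] obs [377.8 179.3]
```

send_rows --moves "1 0.0005 0 0.0095 -0.2; 1 0 0.01 0 0; 1 0 0.02 0 0; 1 0 0.02 0 0; 1 0 0.02 0 0; 1 0 0.013 0 0; 1 0 0.004 0 0; 1 0 0 0 0; 1 0 0 0 0; 1 0 0 0 0"

```text
time: 11.27
tool_pos: [0.534, 0.1951, 0.1823]
ee_rot: [-1.57, -0.002, -0.241]
wrist_force: [-0.8, -0.6, -1.1]
width: 0.0116
```

```bash
python3 - <<'E'
from h import *
from bench import imaging
plan([.5338,.195,.177],-13.8)
for n in ['wrist','scene']:
    p=imaging.snapshot(n); pickle.dump(p,open(f'pics/{n}4.pkl','wb'))
s=load('scene4')
cv2.imwrite('pics/s4c.png',cv2.resize(s['image'][130:280,330:460],None,fx=4.5,fy=4,interpolation=2)[:,:,::-1])
s=load('wrist4')
cv2.imwrite('pics/w4.png',cv2.resize(s['image'][70:370,250:390],None,fx=5,fy=2,interpolation=2)[:,:,::-1])
E
```

```text
t 11.27 pos [0.534  0.1951 0.1823] yaw -13.79 tilt 0.14 F [-0.78 -0.63 -1.12] w 0.0116
turn 0.01 shift AFTER turn (mm) [-0.2  5.3 -0.2]
```

View pics/s4c.png

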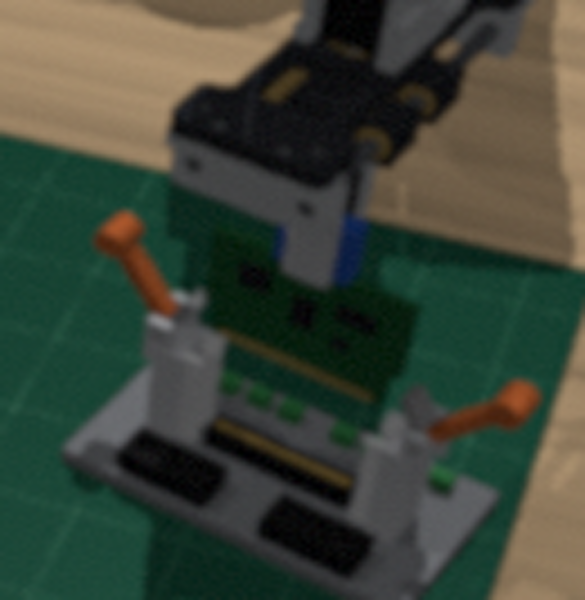

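View pics/w4.png

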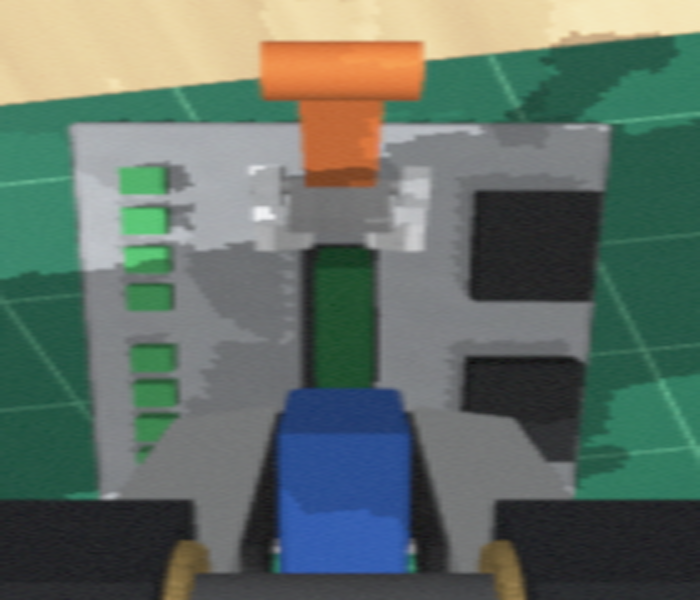

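```bash
python3 - <<'E'
from h import *
p=load('wrist4');s=load('scene4')
c=np.radians(-13.8);xt=np.array([np.cos(c),np.sin(c),0]);zt=np.array([-np.sin(c),np.cos(c),0]);T=np.array([.534,.1951,.1823])
C=np.array([.5333,.1935,0])
for off in (0,-2):
  for y,z in [(50,-17),(50,-65),(45,-87),(18,17),(18,-17)]: print(off,y,z,proj(p,T+zt*(y+off)/1e3+[0,0,z/1e3]).round(1))
for x,y,z in [(-14.5,44,80),(0,103,129),(-50,95,12),(50,95,12),(0,53.5,78)]: print('rack',(x,y,z),proj(p,C+xt*x/1e3+zt*y/1e3+[0,0,z/1e3]).round(1))
cs=lambda a:(a[0]/4.5-.4+330,a[1]/4-.4+130)
for y,z,u in [(-50,-17,(215,230)),(50,-17,(415,300)),(45,-87,(372,398)),(-45,-87,(212,328))]:
  print('scene card',y,z,proj(s,T+zt*(y-2)/1e3+[0,0,z/1e3]).round(1),np.round(cs(u),1))
for x,y,z,u in [(0,103,129,(518,398)),(0,-103,129,(119,230)),(50,-95,12,(63,450)),(50,95,12,(410,597)),(-50,95,12,(498,492)) ]:
  print('scene rack',(x,y,z),proj(s,C+xt*x/1e3+zt*y/1e3+[0,0,z/1e3]).round(1),np.round(cs(u),1))
E
```

```text
0 50 -17 [318.5 200.2]
0 50 -65 [318.3 191. ]
0 45 -87 [318.3 195. ]
0 18 17 [318.7 282.5]
0 18 -17 [318.5 259.9]
-2 50 -17 [318.5 204.1]
-2 50 -65 [318.3 194.1]
-2 45 -87 [318.3 197.8]
-2 18 17 [318.7 286.8]
-2 18 -17 [318.5 263.5]
rack (-14.5, 44, 80) [298.7 196.4]
rack (0, 103, 129) [317.8 103.6]
rack (-50, 95, 12) [263.  131.8]
rack (50, 95, 12) [372.5 131.8]
rack (0, 53.5, 78) [317.8 183.5]
scene card -50 -17 [377.4 185.9] [377.4 187.1]
scene card 50 -17 [422.2 206.8] [421.8 204.6]
scene card 45 -87 [414.5 230.3] [412.3 229.1]
scene card -45 -87 [376.6 211.6] [376.7 211.6]
scene rack (0, 103, 129) [444.  231.7] [444.7 229.1]
scene rack (0, -103, 129) [354.5 188.7] [356.  187.1]
scene rack (50, -95, 12) [342.4 241.5] [343.6 242.1]
scene rack (50, 95, 12) [418.7 282.6] [420.7 278.8]
scene rack (-50, 95, 12) [440.5 252.2] [440.3 252.6]
```

send_rows --moves "1 -0.0004 0.004 0 0; 1 0 0.006 0 0; 1 0 0.006 0 0; 1 0 0.006 0 0; 1 0 0.006 0 0; 1 0 0.006 0 0; 1 0 0.006 0 0; 1 0 0.004 0 0; 1 0 0 0 0; 1 0 0 0 0"

```text
time: 12.2
tool_pos: [0.5328, 0.195, 0.1366]
ee_rot: [-1.571, 0.001, -0.241]
wrist_force: [0.1, 0.7, -0.8]
width: 0.0118
```

```bash
python3 - <<'E'
from h import *
from bench import imaging
plan([.5338,.195,.122],-13.8)
for n in ['wrist','scene']:
    p=imaging.snapshot(n); pickle.dump(p,open(f'pics/{n}5.pkl','wb'))
plan([.5338,.195,.122],-13.8)
s=load('scene5')
a=cv2.resize(s['image'][150:280,330:460],None,fx=3,fy=4,interpolation=2)[:,:,::-1]
s=load('wrist5')
b=cv2.resize(s['image'][70:330,250:390],(390,520),interpolation=2)[:,:,::-1]
cv2.imwrite('pics/s5.png',np.hstack([a,b]))
E
```

```text
t 12.2 pos [0.5328 0.195  0.1366] yaw -13.79 tilt 0.03 F [ 0.07  0.68 -0.81] w 0.0118
turn 0.01 shift AFTER turn (mm) [ 1.  14.6  0.3]
t 12.3 pos [0.5332 0.1951 0.1374] yaw -13.79 tilt 0.05 F [-0.19 -0.67 -0.24] w 0.0118
turn 0.01 shift AFTER turn (mm) [ 0.6 15.4  0.1]
```

View pics/s5.png

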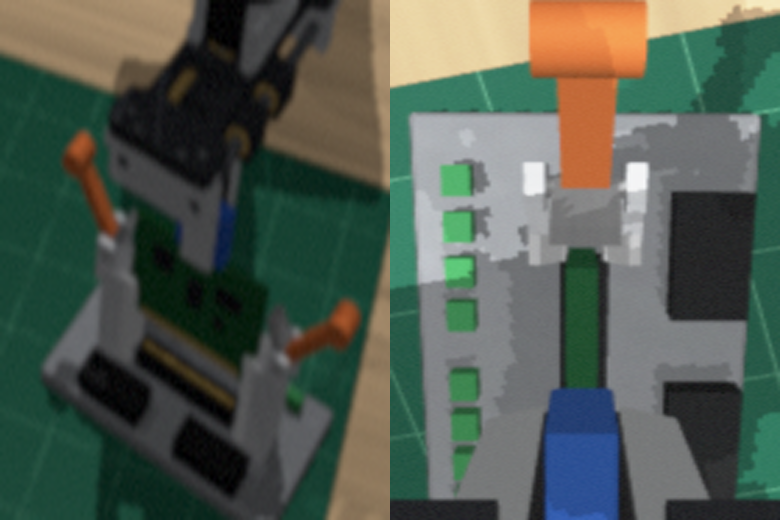

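send_rows --moves "1 0 0.003 0 0; 1 0 0.003 0 0; 1 0 0.003 0 0; 1 0 0.003 0 0; 1 0 0.003 0 0; 1 0 0.002 0 0; 1 0 0 0 0; 1 0 0 0 0; 1 0 0 0 0; 1 0 0 0 0"

```text
time: 13.13
tool_pos: [0.5331, 0.195, 0.1203]
ee_rot: [-1.57, -0.0, -0.241]
wrist_force: [-0.8, -0.6, -1.4]
width: 0.0121
```

```bash
cat > rd.py <<'E'
from bench import robot,imaging
import numpy as np
F=[];Z=[];Tq=[]
for i in range(6):
    o=robot.get_obs();F.append(o['wrist_force']);Z.append(o['tool_pos']);Tq.append(o['joint_torque'][1:5])
    if i<5: imaging.snapshot('scene')
print('F',np.mean(F,0).round(2),np.std(F,0).round(2),'P',np.mean(Z,0).round(4),np.std(Z,0).round(4),'tq',np.mean(Tq,0).round(2),np.std(Tq,0).round(2),'w',o['width'].round(4),'t',o['time'])
E
python3 rd.py
```

```text
Traceback (most recent call last):
  File "rd.py", line 7, in <module>
    print('F',np.mean(F,0).round(2),np.std(F,0).round(2),'P',np.mean(Z,0).round(4),np.std(Z,0).round(4),'tq',np.mean(Tq,0).round(2),np.std(Tq,0).round(2),'w',o['width'].round(4),'t',o['time'])
                                                                                                                                                              ^^^^^^^^^^^^^^^^
AttributeError: 'float' object has no attribute 'round'
```

Now I feel for the connector in 1 mm steps.

```bash
sed -i "s/o\['width'\].round(4)/round(o['width'],4)/" rd.py; python3 rd.py
```

```text
F [-0.3  -0.08 -1.44] [0.72 0.35 0.41] P [0.533  0.195  0.1201] [0. 0. 0.] tq [-3.711e+01 -2.980e+01  7.000e-02 -2.000e-02] [0. 0. 0. 0.] w 0.012 t 13.6333
```

send_rows --moves "1 0 0.001 0 0; 1 0 0.001 0 0; 1 0 0 0 0; 1 0 0 0 0; 1 0 0 0 0; 1 0 0 0 0; 1 0 0 0 0; 1 0 0 0 0; 1 0 0 0 0; 1 0 0 0 0"

```text
time: 14.47
tool_pos: [0.5329, 0.1949, 0.118]
ee_rot: [-1.571, -0.0, -0.241]
wrist_force: [-0.2, -1.6, -1.6]
width: 0.0118
```

```bash
python3 rd.py
```

```text
F [-0.08 -0.49 -1.34] [0.39 0.63 0.56] P [0.5329 0.195  0.118 ] [0. 0. 0.] tq [-3.712e+01 -2.976e+01  7.000e-02 -2.000e-02] [0. 0. 0. 0.] w 0.0116 t 14.7167
```

```bash
cat > r1.py <<'E'
from bench import robot
o=robot.get_obs();print('t',round(o['time'],2),'z',o['tool_pos'].round(4),'F',o['wrist_force'].round(2),'tq',o['joint_torque'].round(3),'w',round(o['width'],4))
E
python3 r1.py
```

```text
t 14.72 z [0.5329 0.1949 0.118 ] F [-0.7   0.28 -1.05] tq [ 1.0000e-03 -3.7121e+01 -2.9759e+01  7.1000e-02 -2.0000e-02 -0.0000e+00] w 0.0116
```

send_rows --moves "1 0 0.0005 0 0; 1 0 0.0005 0 0; 1 0 0 0 0; 1 0 0 0 0; 1 0 0 0 0; 1 0 0 0 0; 1 0 0 0 0; 1 0 0 0 0; 1 0 0 0 0; 1 0 0 0 0"

```text
time: 15.55
tool_pos: [0.5329, 0.195, 0.117]
ee_rot: [-1.571, -0.0, -0.241]
wrist_force: [-0.7, -1.1, -2.4]
width: 0.0118
```

```bash
python3 r1.py
```

```text
t 15.55 z [0.5329 0.195  0.117 ] F [-0.72 -1.13 -2.35] tq [ 0.0000e+00 -3.7130e+01 -2.9741e+01  7.1000e-02 -2.0000e-02  0.0000e+00] w 0.0118
```

send_rows --moves "1 0 0.0005 0 0; 1 0 0.0005 0 0; 1 0 0 0 0; 1 0 0 0 0; 1 0 0 0 0; 1 0 0 0 0; 1 0 0 0 0; 1 0 0 0 0; 1 0 0 0 0; 1 0 0 0 0"

```text
time: 16.38
tool_pos: [0.5329, 0.1949, 0.116]
ee_rot: [-1.571, -0.0, -0.241]
wrist_force: [-0.7, -0.1, -1.1]
width: 0.0119
```

```bash
python3 r1.py
```

```text
t 16.38 z [0.5329 0.1949 0.116 ] F [-0.74 -0.14 -1.05] tq [-1.0000e-03 -3.7141e+01 -2.9724e+01  7.1000e-02 -2.0000e-02  0.0000e+00] w 0.0119
```

send_rows --moves "1 0 0.0005 0 0; 1 0 0.0005 0 0; 1 0 0 0 0; 1 0 0 0 0; 1 0 0 0 0; 1 0 0 0 0; 1 0 0 0 0; 1 0 0 0 0; 1 0 0 0 0; 1 0 0 0 0"

```text
time: 17.22
tool_pos: [0.5329, 0.195, 0.115]
ee_rot: [-1.571, -0.0, -0.241]
wrist_force: [-0.0, -0.6, -1.2]
width: 0.0116
```

```bash
python3 r1.py
```

```text
t 17.22 z [0.5329 0.195  0.115 ] F [-0.02 -0.61 -1.15] tq [-0.0000e+00 -3.7151e+01 -2.9706e+01  7.1000e-02 -2.0000e-02  0.0000e+00] w 0.0116
```

send_rows --moves "1 0 0.0005 0 0; 1 0 0.0005 0 0; 1 0 0 0 0; 1 0 0 0 0; 1 0 0 0 0; 1 0 0 0 0; 1 0 0 0 0; 1 0 0 0 0; 1 0 0 0 0; 1 0 0 0 0"

```text
time: 18.05
tool_pos: [0.5329, 0.195, 0.114]
ee_rot: [-1.571, -0.0, -0.241]
wrist_force: [0.6, -0.8, -1.5]
width: 0.0118
```

```bash
python3 r1.py
```

```text
t 18.05 z [0.5329 0.195  0.114 ] F [ 0.6  -0.76 -1.54] tq [ 0.0000e+00 -3.7162e+01 -2.9688e+01  7.1000e-02 -2.0000e-02  0.0000e+00] w 0.0118
```

send_rows --moves "1 0 0.0005 0 0; 1 0 0.0005 0 0; 1 0 0 0 0; 1 0 0 0 0; 1 0 0 0 0; 1 0 0 0 0; 1 0 0 0 0; 1 0 0 0 0; 1 0 0 0 0; 1 0 0 0 0"

```text
time: 18.88
tool_pos: [0.5329, 0.195, 0.113]
ee_rot: [-1.571, -0.0, -0.241]
wrist_force: [0.0, -0.1, -1.7]
width: 0.0122
```

```bash
python3 r1.py
```

```text
t 18.88 z [0.5329 0.195  0.113 ] F [ 0.02 -0.05 -1.67] tq [-0.0000e+00 -3.7173e+01 -2.9671e+01  7.1000e-02 -2.0000e-02  0.0000e+00] w 0.0122
```

send_rows --moves "1 0 0.0005 0 0; 1 0 0.0005 0 0; 1 0 0 0 0; 1 0 0 0 0; 1 0 0 0 0; 1 0 0 0 0; 1 0 0 0 0; 1 0 0 0 0; 1 0 0 0 0; 1 0 0 0 0"

```text
time: 19.72
tool_pos: [0.533, 0.195, 0.1122]
ee_rot: [-1.571, -0.0, -0.241]
wrist_force: [-0.1, -0.3, 2.0]
width: 0.0118
```

```bash
python3 r1.py
```

```text
t 19.72 z [0.533  0.195  0.1122] F [-0.09 -0.26  1.98] tq [-1.9000e-02 -3.6003e+01 -2.8753e+01  6.7000e-02 -1.2500e-01  0.0000e+00] w 0.0118
```

```bash
python3 - <<'E'
from h import *
from bench import imaging
p=imaging.snapshot('scene'); pickle.dump(p,open('pics/scene6.pkl','wb'))
w=imaging.snapshot('wrist'); pickle.dump(w,open('pics/wrist6.pkl','wb'))
a=cv2.resize(p['image'][170:290,340:450],None,fx=5,fy=5,interpolation=2)[:,:,::-1]
cv2.imwrite('pics/s6.png',a)
c=np.radians(-13.8);xt=np.array([np.cos(c),np.sin(c),0]);zt=np.array([-np.sin(c),np.cos(c),0]);C=np.array([.5333,.1935,0])
for z in (17.5,26,27.5):
  print(z,[ (5*(proj(p,C+xt*x/1e3+zt*y/1e3+[0,0,z/1e3])-[340,170])).round(0) for x in (3,7) for y in (-40,40)])
E
python3 r1.py
```

```text
17.5 [array([175., 340.]), array([334., 422.]), array([170., 345.]), array([329., 428.])]
26 [array([176., 327.]), array([336., 409.]), array([172., 332.]), array([332., 415.])]
27.5 [array([177., 325.]), array([337., 407.]), array([172., 330.]), array([332., 413.])]
t 19.82 z [0.533  0.195  0.1122] F [-0.75 -0.72  1.52] tq [-2.3000e-02 -3.5894e+01 -2.8666e+01  6.6000e-02 -1.3200e-01  0.0000e+00] w 0.012
```

View pics/s6.png

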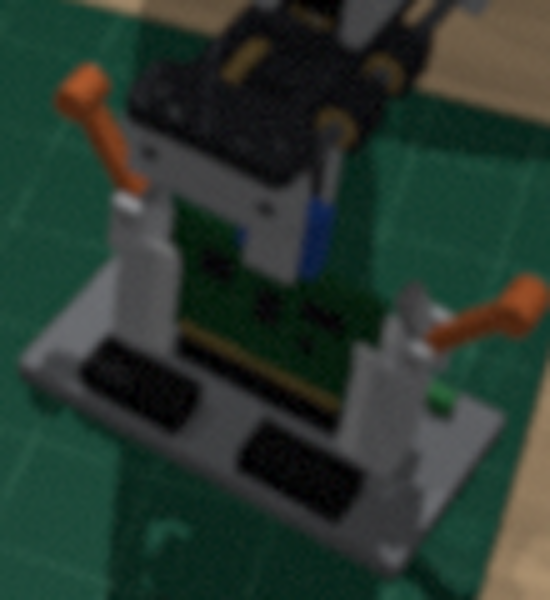

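send_rows --moves "1 0 0 0 0; 1 0 0 0 0; 0.5 0 0 0 0; 0.5 0 0 0 0; 0.5 0 0 0 0; 0.5 0 0 0 0; 0.5 0 0 0 0; 0.5 0 0 0 0; 0.5 0 0 0 0; 0.5 0 0 0 0"

```text
time: 20.65
tool_pos: [0.5329, 0.195, 0.112]
ee_rot: [-1.571, -0.0, -0.241]
wrist_force: [-0.1, -0.1, 0.0]
width: 0.0234
```

```bash
python3 r1.py
```

```text
t 20.65 z [0.5329 0.195  0.112 ] F [-0.07 -0.06  0.03] tq [ 0.0000e+00 -3.6472e+01 -2.9039e+01  7.3000e-02 -2.1000e-02 -0.0000e+00] w 0.0234
```

send_rows --moves "0.5 0 -0.01 0 0; 0.5 0 -0.025 0 0; 0.5 0 -0.03 0 0; 0.5 0 -0.01 0.01 0; 1 0 0 0.025 0; 1 0 0 0.03 0; 1 0 0 0.03 0; 1 0 0 0.03 0; 1 0 0 0.012 0; 1 0 0 0 0"

```text
time: 21.48
tool_pos: [0.5655, 0.3303, 0.1869]
ee_rot: [-1.57, 0.0, -0.238]
wrist_force: [-0.7, -0.2, -0.4]
width: 0.0001
```

```bash
python3 - <<'E'
from h import *
from bench import imaging
plan([.5655,.3246,.143],-13.8)
for n in ['scene']:
    p=imaging.snapshot(n); pickle.dump(p,open(f'pics/{n}7.pkl','wb'))
cv2.imwrite('pics/s7.png',cv2.resize(p['image'][150:290,340:500],None,fx=4.5,fy=4.2,interpolation=2)[:,:,::-1])
E
```

```text
t 21.48 pos [0.5655 0.3303 0.1869] yaw -13.61 tilt 0.02 F [-0.68 -0.18 -0.39] w 0.0001
turn 0.19 shift AFTER turn (mm) [ 1.3 43.9 -5.5]
```

View pics/s7.png

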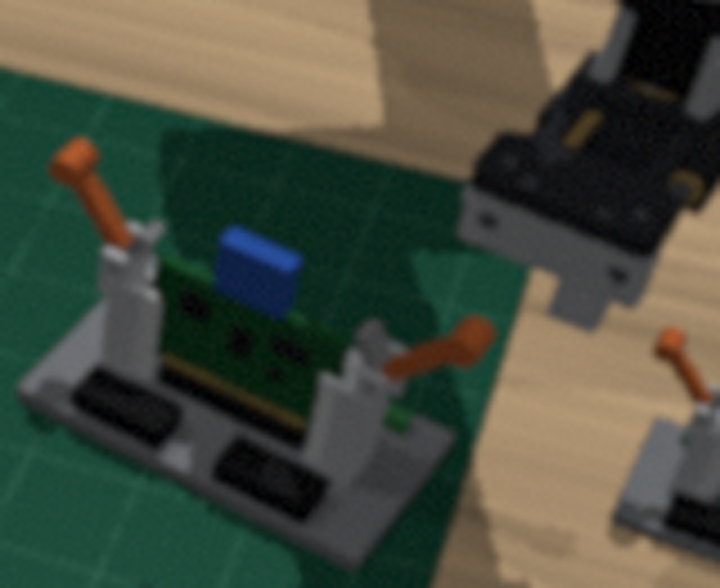

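send_rows --moves "1 0.001 0.012 0 0; 1 0 0.016 0 0; 1 0 0.012 0 0; 1 0 0.004 0 0; 1 0 0 -0.005 0; 1 0 0 -0.005 0; 1 0 0 0 0; 1 0 0 0 0; 1 0 0 0 0; 1 0 0 0 0"

```text
time: 22.37
tool_pos: [0.5645, 0.3182, 0.1438]
ee_rot: [-1.57, -0.001, -0.241]
wrist_force: [0.2, -0.1, 0.1]
width: 0.0006
```

```bash
cat > rk.py <<'E'
from h import *
from bench import robot,imaging
import sys
def rk():
    o=robot.get_obs();c=np.radians(-13.8);xt=np.array([np.cos(c),np.sin(c),0]);zt=np.array([-np.sin(c),np.cos(c),0]);C=np.array([.5333,.1935,0])
    d=o['tool_pos']-C;f=o['wrist_force']
    print('t',round(o['time'],2),'rack xyz mm',(1e3*np.array([d@xt,d@zt,d[2]])).round(1),'F rack',np.round([f@xt,f@zt,f[2]],1),'tq1',o['joint_torque'].round(2))
rk()
if len(sys.argv)>1:
    p=imaging.snapshot('scene');pickle.dump(p,open(f'pics/{sys.argv[1]}.pkl','wb'))
    cv2.imwrite(f'pics/{sys.argv[1]}.png',cv2.resize(p['image'][150:290,340:480],None,fx=5,fy=4.2,interpolation=2)[:,:,::-1])
E
python3 rk.py s8
```

```text
t 22.37 rack xyz mm [  0.5 128.6 143.8] F rack [ 0.2 -0.   0.1] tq1 [-1.100e-01 -4.381e+01 -2.981e+01  6.000e-02 -4.000e-02 -0.000e+00]
```

View pics/s8.png

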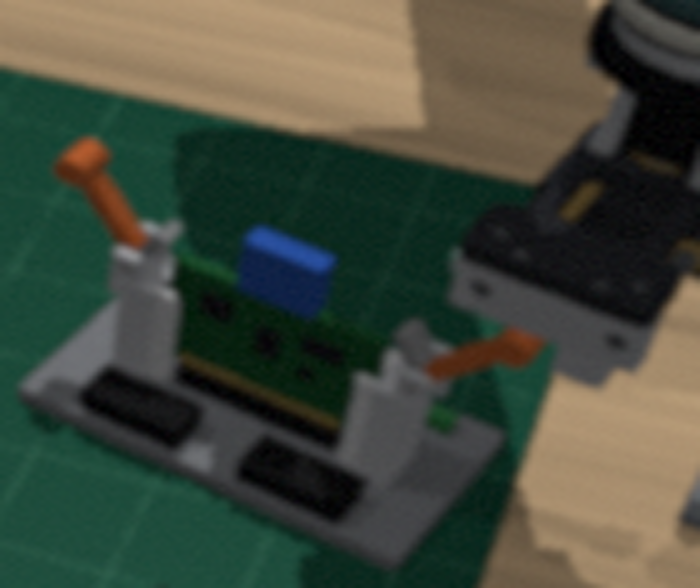

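send_rows --moves "1 0 0 -0.003 0; 1 0 0 -0.003 0; 1 0 0 -0.003 0; 1 0 0 -0.003 0; 1 0 0 -0.003 0; 1 0 0 -0.003 0; 1 0 0 -0.003 0; 1 0 0 -0.003 0; 1 0 0 -0.003 0; 1 0 0 0 0"

```text
time: 23.25
tool_pos: [0.5574, 0.2906, 0.1426]
ee_rot: [-1.573, 0.001, -0.242]
wrist_force: [0.4, 0.9, 0.2]
width: 0.0001
```

```bash
python3 rk.py s9
```

```text
t 23.25 rack xyz mm [  0.2 100.1 142.6] F rack [0.2 1.  0.2] tq1 [-1.500e-01 -4.187e+01 -2.944e+01  2.000e-02  2.000e-02 -3.000e-02]
```

View pics/s9.png

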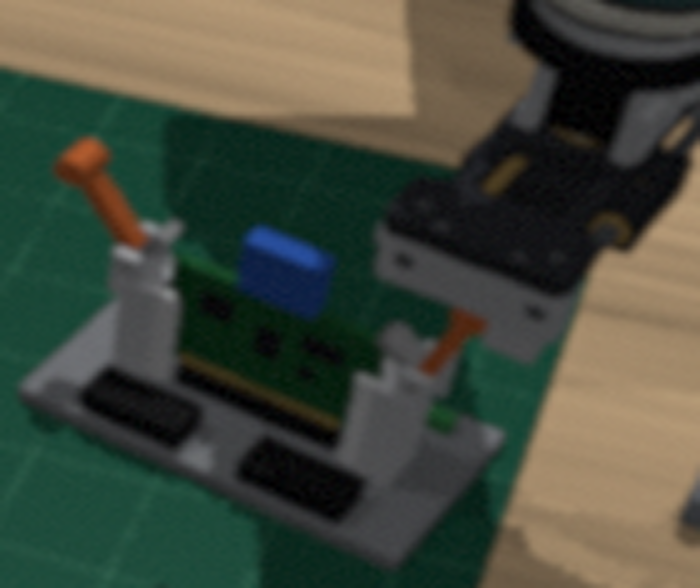

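send_rows --moves "1 0 0 -0.003 0; 1 0 0 -0.003 0; 1 0 0 -0.0025 0; 1 0 0 -0.0025 0; 1 0 0 -0.0025 0; 1 0 0 -0.0025 0; 1 0 0 -0.0025 0; 1 0 0 -0.0025 0; 1 0 0 0 0; 1 0 0 0 0"

```text
time: 24.13
tool_pos: [0.5527, 0.2708, 0.1428]
ee_rot: [-1.572, -0.0, -0.241]
wrist_force: [0.8, 1.4, 1.9]
width: 0.0005
```

```bash
python3 rk.py
```

```text
t 24.13 rack xyz mm [  0.4  79.7 142.8] F rack [0.5 1.6 1.9] tq1 [-9.800e-01 -3.989e+01 -2.827e+01 -4.900e-01  4.600e-01 -1.000e-02]
```

send_rows --moves "1 0 0 -0.002 0; 1 0 0 -0.002 0; 1 0 0 -0.002 0; 1 0 0 -0.002 0; 1 0 0 -0.002 0; 1 0 0 -0.001 0; 1 0 0 0 0; 1 0 0 0 0; 1 0 0 0 0; 1 0 0 0 0"

```text
time: 24.97
tool_pos: [0.5498, 0.2606, 0.1428]
ee_rot: [-1.571, 0.001, -0.241]
wrist_force: [1.4, 4.0, -2.1]
width: 0.0006
```

```bash
python3 rk.py s10
```

```text
t 24.97 rack xyz mm [ -0.   69.1 142.8] F rack [ 0.5  4.2 -2.1] tq1 [ -1.59 -40.67 -29.25  -0.92   0.67   0.  ]
```

View pics/s10.png

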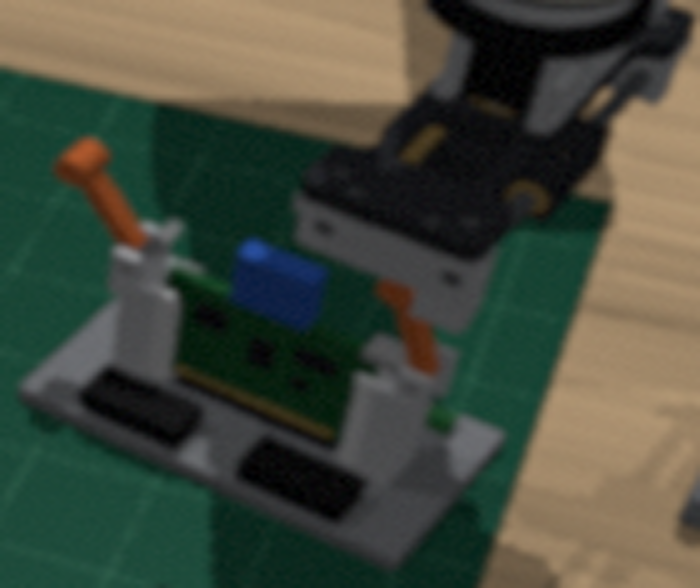

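send_rows --moves "1 0 0 -0.001 0; 1 0 0 -0.001 0; 1 0 0 -0.001 0; 1 0 0 -0.001 0; 1 0 0 -0.001 0; 1 0 0 0 0; 1 0 0 0 0; 1 0 0 0 0; 1 0 0 0 0; 1 0 0 0 0"

```text
time: 25.85
tool_pos: [0.5489, 0.2561, 0.1432]
ee_rot: [-1.57, 0.0, -0.241]
wrist_force: [1.5, 5.5, -1.5]
width: 0.0006
```

```bash
python3 rk.py
```

```text
t 25.85 rack xyz mm [  0.2  64.5 143.2] F rack [ 0.1  5.7 -1.5] tq1 [ -2.54 -40.27 -28.98  -1.49   0.82  -0.  ]
```

send_rows --moves "1 0 0 -0.0005 0; 1 0 0 -0.0005 0; 1 0 0 -0.0005 0; 1 0 0 0 0; 1 0 0 0 0; 1 0 0 0 0; 1 0 0 0 0; 1 0 0 0 0; 1 0 0 0 0; 1 0 0 0 0"

```text
time: 26.68
tool_pos: [0.5488, 0.2558, 0.1433]
ee_rot: [-1.567, -0.0, -0.24]
wrist_force: [1.2, 7.9, -1.3]
width: 0.0002
```

```bash
python3 rk.py
```

```text
t 26.68 rack xyz mm [1.000e-01 6.420e+01 1.433e+02] F rack [-0.7  8.  -1.3] tq1 [ -3.7  -40.55 -28.59  -2.21   1.36  -0.  ]
```

```bash
python3 rk.py s11; python3 - <<'E'
from h import *
from bench import imaging
w=imaging.snapshot('wrist'); pickle.dump(w,open('pics/wrist11.pkl','wb'))
cv2.imwrite('pics/w11.png',w['image'][:,:,::-1])
p=load('s11')
c=np.radians(-13.8);xt=np.array([np.cos(c),np.sin(c),0]);zt=np.array([-np.sin(c),np.cos(c),0]);C=np.array([.5333,.1935,0])
for a in (.95,1.0,1.05,1.134):
    th=np.radians(40)-a; X=C+zt*(.068+.055*np.sin(th))+[0,0,.087+.055*np.cos(th)]
    q=proj(p,X); print(a,((q-[340,150])*[5,4.2]).round(0), X@zt-C@zt, proj(w,X).round(1))
E
```

```text
t 26.68 rack xyz mm [1.000e-01 6.420e+01 1.433e+02] F rack [-0.7  8.  -1.3] tq1 [ -3.7  -40.55 -28.59  -2.21   1.36  -0.  ]
0.95 [412. 281.] 0.054293244040446886 [318.2 319.5]
1.0 [405. 279.] 0.05164825006565399 [318.2 323.5]
1.05 [399. 278.] 0.049044126949870204 [318.2 327.3]
1.134 [389. 277.] 0.04477912776817994 [318.2 332.9]
```

View pics/s11.png

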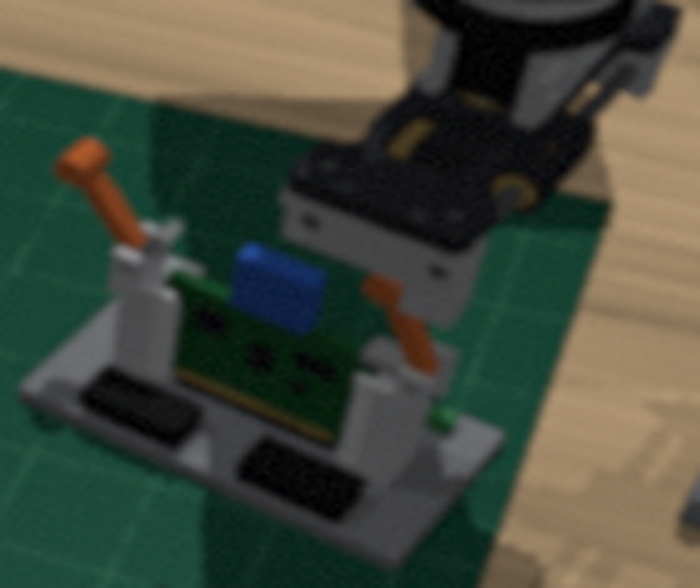

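View pics/w11.png

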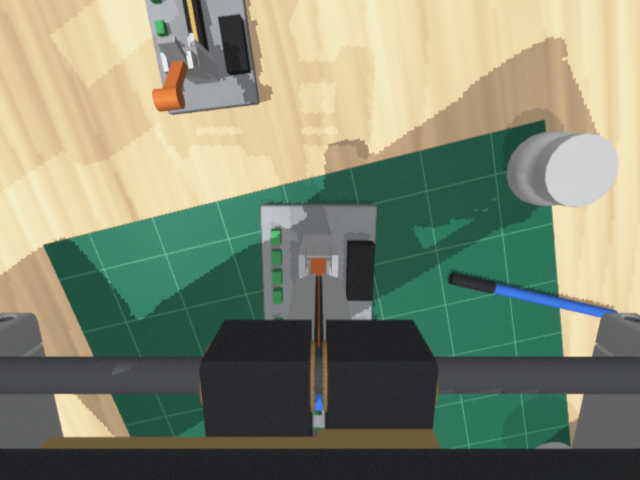

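send_rows --moves "1 0 0 -0.0005 0; 1 0 0 -0.0005 0; 1 0 0 -0.0005 0; 1 0 0 0 0; 1 0 0 0 0; 1 0 0 0 0; 1 0 0 0 0; 1 0 0 0 0; 1 0 0 0 0; 1 0 0 0 0"

```text
time: 27.62
tool_pos: [0.5487, 0.2555, 0.1434]
ee_rot: [-1.565, -0.001, -0.24]
wrist_force: [1.9, 10.1, -2.2]
width: 0.0004
```

```bash
python3 rk.py
```

```text
t 27.62 rack xyz mm [1.000e-01 6.390e+01 1.434e+02] F rack [-0.6 10.3 -2.2] tq1 [ -4.86 -40.8  -28.19  -2.93   1.89  -0.  ]
```

send_rows --moves "1 0 0 0.003 0; 1 0 0 0.01 0; 1 0 0 0.02 0; 1 0 -0.02 0.02 0; 1 0 -0.03 0.01 0; 1 0 -0.025 0 0; 1 0 0 0 0; 1 0 0 0 0; 1 0 0 0 0; 1 0 0 0 0"

```text
time: 28.45
tool_pos: [0.5625, 0.3131, 0.2157]
ee_rot: [-1.574, 0.003, -0.242]
wrist_force: [-0.1, -0.2, -0.1]
width: 0.0004
```

```bash
python3 rk.py s12; python3 - <<'E'
from h import *
from bench import imaging
w=imaging.snapshot('wrist'); pickle.dump(w,open('pics/wrist12.pkl','wb'))
cv2.imwrite('pics/w12.png',w['image'][:,:,::-1])
p=load('s12')
c=np.radians(-13.8);xt=np.array([np.cos(c),np.sin(c),0]);zt=np.array([-np.sin(c),np.cos(c),0]);C=np.array([.5333,.1935,0])
for s in (1,-1):
  for a in (0,.1,.95,1.0,1.05,1.134):
    th=np.radians(40)-a; X=C+s*zt*(.068+.055*np.sin(th))+[0,0,.087+.055*np.cos(th)]
    q=proj(p,X); print(s,a,((q-[340,150])*[5,4.2]).round(0))
E
```

```text
t 28.45 rack xyz mm [-2.000e-01  1.231e+02  2.157e+02] F rack [-0.1 -0.2 -0.1] tq1 [ 9.000e-02 -4.407e+01 -3.106e+01  6.000e-02 -2.000e-02  0.000e+00]
1 0 [521. 343.]
1 0.1 [512. 334.]
1 0.95 [412. 281.]
1 1.0 [405. 279.]
1 1.05 [399. 278.]
1 1.134 [389. 277.]
-1 0 [ 72. 162.]
-1 0.1 [ 81. 160.]
-1 0.95 [174. 186.]
-1 1.0 [179. 189.]
-1 1.05 [184. 192.]
-1 1.134 [193. 199.]
```

View pics/s12.png

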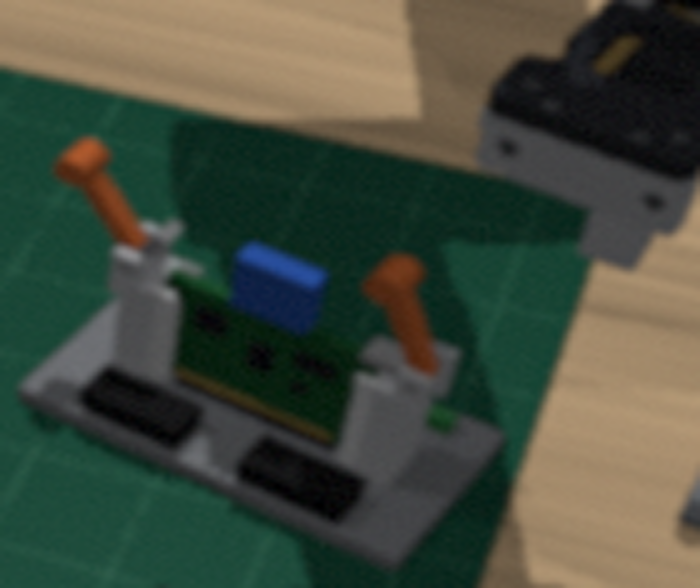

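send_rows --moves "1 0 0 -0.015 0; 1 0 0 -0.03 0; 1 0 0 -0.035 0; 1 0 0 -0.035 0; 1 0 0 -0.035 0; 1 0 0 -0.035 0; 1 0 0 -0.035 0; 1 0 0 -0.025 0; 1 0 0 -0.01 0; 1 0 0 0 0"

```text
time: 29.38
tool_pos: [0.5017, 0.0647, 0.2175]
ee_rot: [-1.571, 0.001, -0.244]
wrist_force: [0.3, 0.7, 0.3]
width: 0.0003
```

```bash
python3 rk.py
```

```text
t 29.38 rack xyz mm [ 1.000e-01 -1.327e+02  2.175e+02] F rack [0.2 0.7 0.3] tq1 [ -0.97 -30.23 -30.02  -0.11   0.06  -0.16]
```

send_rows --moves "1 0 0.015 0 0; 1 0 0.02 0 0; 1 0 0.02 0 0; 1 0 0.013 0 0; 1 0 0.006 0 0; 1 0 0 0 0; 1 0 0 0 0; 1 0 0 0 0; 1 0 0 0 0; 1 0 0 0 0"

```text
time: 30.22
tool_pos: [0.5031, 0.0667, 0.1452]
ee_rot: [-1.57, -0.002, -0.241]
wrist_force: [0.6, 0.2, 0.5]
width: 0.0003
```

```bash
python3 rk.py s13
```

```text
t 30.22 rack xyz mm [   0.9 -130.4  145.2] F rack [0.6 0.3 0.5] tq1 [ 5.000e-02 -3.026e+01 -2.944e+01  8.000e-02 -1.000e-02  0.000e+00]
```

View pics/s13.png

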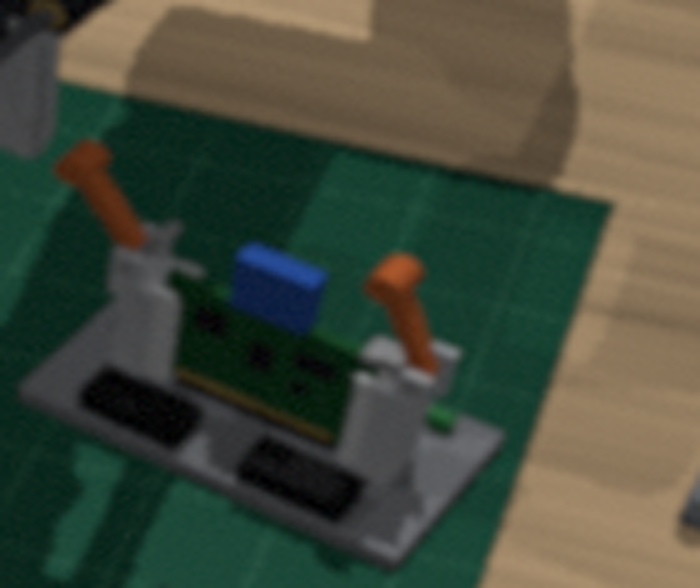

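send_rows --moves "1 -0.0005 0.002 0.003 0; 1 0 0 0.003 0; 1 0 0 0.003 0; 1 0 0 0.003 0; 1 0 0 0.003 0; 1 0 0 0.003 0; 1 0 0 0.003 0; 1 0 0 0.003 0; 1 0 0 0.003 0; 1 0 0 0.003 0"

```text
time: 31.1
tool_pos: [0.5091, 0.0963, 0.1419]
ee_rot: [-1.57, 0.0, -0.241]
wrist_force: [-0.6, -1.4, 1.8]
width: 0.0008
```

```bash
python3 rk.py
```

```text
t 31.1 rack xyz mm [  -0.3 -100.2  141.9] F rack [-0.2 -1.5  1.8] tq1 [  0.52 -31.04 -29.02   0.6   -0.16  -0.06]
```

send_rows --moves "1 0 0 0.003 0; 1 0 0 0.003 0; 1 0 0 0.003 0; 1 0 0 0.0025 0; 1 0 0 0.0025 0; 1 0 0 0.0025 0; 1 0 0 0.0025 0; 1 0 0 0 0; 1 0 0 0 0; 1 0 0 0 0"

```text
time: 31.93
tool_pos: [0.5135, 0.1145, 0.1418]
ee_rot: [-1.57, 0.0, -0.241]
wrist_force: [-0.0, -0.6, -0.1]
width: 0.0004
```

```bash
python3 rk.py s14
```

```text
t 31.93 rack xyz mm [ -0.3 -81.5 141.8] F rack [ 0.1 -0.6 -0.1] tq1 [ 5.000e-02 -3.226e+01 -2.948e+01  8.000e-02 -1.000e-02  0.000e+00]
```

View pics/s14.png

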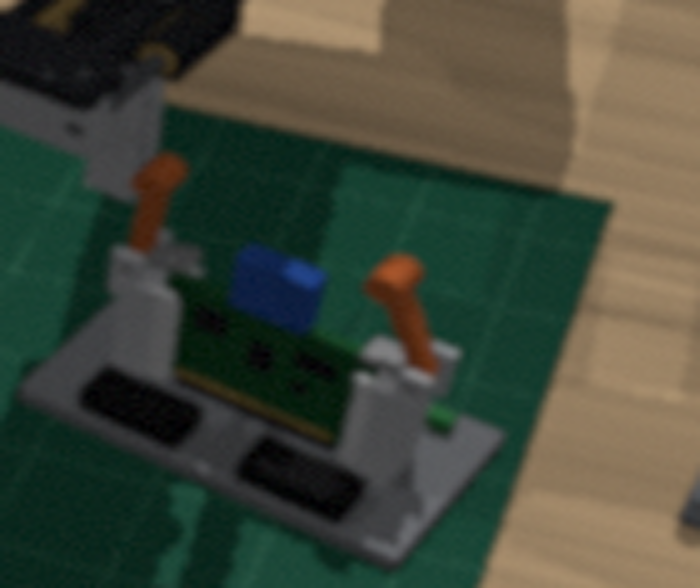

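send_rows --moves "1 0 0 0.002 0; 1 0 0 0.002 0; 1 0 0 0.002 0; 1 0 0 0.002 0; 1 0 0 0.002 0; 1 0 0 0.0015 0; 1 0 0 0.0015 0; 1 0 0 0 0; 1 0 0 0 0; 1 0 0 0 0"

```text
time: 32.82
tool_pos: [0.5167, 0.127, 0.142]
ee_rot: [-1.57, -0.0, -0.241]
wrist_force: [0.0, -0.7, 0.0]
width: 0.0004
```

```bash
python3 rk.py
```

```text
t 32.82 rack xyz mm [ -0.2 -68.5 142. ] F rack [ 0.2 -0.7  0. ] tq1 [  0.28 -32.89 -29.69   0.26  -0.12   0.  ]
```

send_rows --moves "1 0 0 0.001 0; 1 0 0 0.001 0; 1 0 0 0.001 0; 1 0 0 0.001 0; 1 0 0 0 0; 1 0 0 0 0; 1 0 0 0 0; 1 0 0 0 0; 1 0 0 0 0; 1 0 0 0 0"

```text
time: 33.65
tool_pos: [0.5177, 0.1308, 0.1421]
ee_rot: [-1.57, -0.0, -0.241]
wrist_force: [0.5, -0.9, -0.0]
width: 0.0006
```

```bash
python3 rk.py s15
```

```text
t 33.65 rack xyz mm [ -0.2 -64.6 142.1] F rack [ 0.7 -0.7 -0. ] tq1 [  0.36 -33.09 -29.69   0.33  -0.13   0.  ]
```

View pics/s15.png

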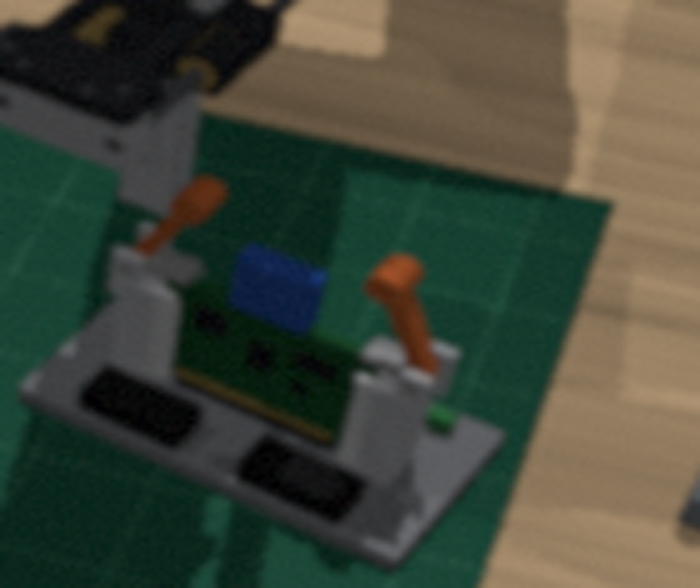

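send_rows --moves "1 0 0 0.001 0; 1 0 0 0.001 0; 1 0 0 0.0005 0; 1 0 0 0 0; 1 0 0 0 0; 1 0 0 0 0; 1 0 0 0 0; 1 0 0 0 0; 1 0 0 0 0; 1 0 0 0 0"

```text
time: 34.53
tool_pos: [0.518, 0.1318, 0.1418]
ee_rot: [-1.574, 0.0, -0.241]
wrist_force: [-2.4, -4.7, -0.2]
width: 0.0005
```

```bash
python3 rk.py
```

```text
t 34.53 rack xyz mm [ -0.2 -63.6 141.8] F rack [-1.2 -5.1 -0.2] tq1 [  2.48 -33.05 -30.31   1.77  -0.71  -0.  ]
```

send_rows --moves "1 0 0 0.0005 0; 1 0 0 0.0005 0; 1 0 0 0.0005 0; 1 0 0 0.0005 0; 1 0 0 0 0; 1 0 0 0 0; 1 0 0 0 0; 1 0 0 0 0; 1 0 0 0 0; 1 0 0 0 0"

```text
time: 35.37
tool_pos: [0.518, 0.1322, 0.1417]
ee_rot: [-1.577, 0.001, -0.242]
wrist_force: [-2.1, -8.2, 1.8]
width: 0.0005
```

```bash
python3 rk.py
```

```text
t 35.37 rack xyz mm [ -0.2 -63.2 141.7] F rack [-0.1 -8.5  1.8] tq1 [  4.17 -32.76 -30.67   2.91  -1.25   0.  ]
```

send_rows --moves "1 0 0 -0.003 0; 1 0 0 -0.01 0; 1 0 0 -0.02 0; 1 0 -0.02 -0.02 0; 1 0 -0.03 -0.02 0; 1 0 -0.03 -0.03 0; 1 0 -0.03 -0.03 0; 1 0 0 -0.03 0; 1 0 0 0 0; 1 0 0 0 0"

```text
time: 36.2
tool_pos: [0.4802, -0.0229, 0.2516]
ee_rot: [-1.569, -0.002, -0.243]
wrist_force: [0.5, 0.3, 0.2]
width: 0.0003
```

```bash
python3 rk.py s16; python3 - <<'E'
from h import *
from bench import imaging
w=imaging.snapshot('wrist'); pickle.dump(w,open('pics/wrist16.pkl','wb'))
p=imaging.snapshot('top'); pickle.dump(p,open('pics/top16.pkl','wb'))
cv2.imwrite('pics/t16.png',np.vstack([cv2.resize(p['image'][250:340,200:320],None,fx=5,fy=3,interpolation=2),cv2.resize(w['image'],(600,320))])[:,:,::-1])
E
```

```text
t 36.2 rack xyz mm [ 1.000e-01 -2.228e+02  2.516e+02] F rack [0.4 0.5 0.2] tq1 [ -0.88 -28.18 -31.15  -0.07   0.    -0.05]
```

View pics/s16.png

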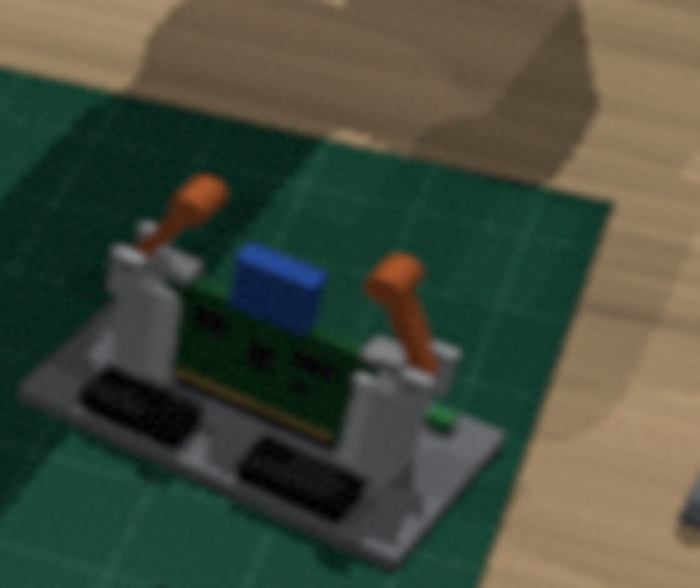

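View pics/t16.png

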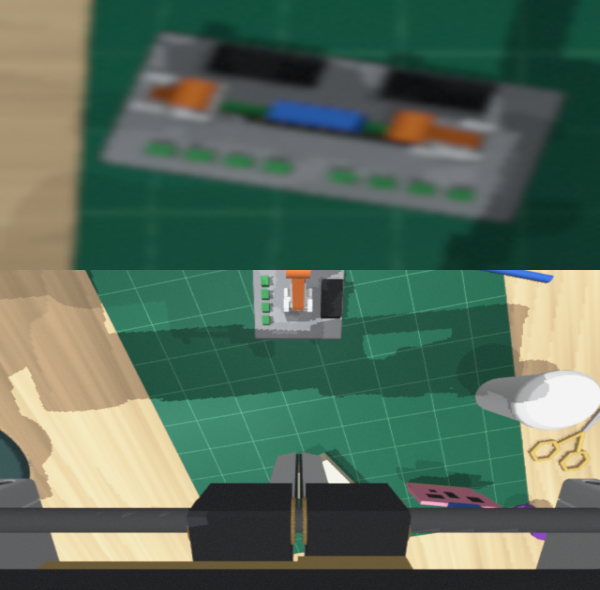

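```bash
python3 - <<'E'
from h import *
p=load('s16');t=load('top16');t0=load('top0')
c=np.radians(-13.8);xt=np.array([np.cos(c),np.sin(c),0]);zt=np.array([-np.sin(c),np.cos(c),0]);C=np.array([.5333,.1935,0])
a=atz(t,(200+197/5,250+95/3),.137);b=atz(t,(200+411/5,250+127/3),.137)
print('knob sep',np.linalg.norm(a-b),'expect .0896 shut', (a-C)@zt,(b-C)@zt)
f=lambda X:((proj(p,X)-[340,150])*[5,4.2]).round(0)
for z in (14,18,22,26):
  print(z,'tab front top corners',[f(C+xt*.006+zt*y/1e3+[0,0,(z+104)/1e3]) for y in (-18,18)],'foot front',[f(C+xt*.003+zt*y/1e3+[0,0,z/1e3]) for y in (-40,40)])
s0=load('scene0');s=p
d=[np.abs(p['image'][r[1]:r[3],r[0]:r[2]].astype(int)-s0['image'][r[1]:r[3],r[0]:r[2]]).mean() for r in [(220,235,275,300),(378,312,420,360),(130,230,162,268)]]; print('bystander diff',d)
E
```

```text
knob sep 0.088071361876303 expect .0896 shut 0.04005776254875734 -0.048013338482317626
14 tab front top corners [array([237., 256.]), array([315., 288.])] foot front [array([174., 374.]), array([332., 443.])]
18 tab front top corners [array([238., 251.]), array([316., 282.])] foot front [array([175., 369.]), array([334., 438.])]
22 tab front top corners [array([240., 245.]), array([318., 276.])] foot front [array([176., 364.]), array([335., 433.])]
26 tab front top corners [array([241., 239.]), array([319., 271.])] foot front [array([176., 359.]), array([336., 428.])]
bystander diff [np.float64(6.121212121212121), np.float64(3.721395502645503), np.float64(2.9690241228070176)]
```

```bash
python3 - <<'E'
from bench import order,robot
print(robot.get_obs()['wrist_force']); print(order.close_job())
E
```

```text
[-0.54678262 -0.12957352  0.13847422]
the job is handed in; nothing more can be done
None
```

The servo board is in the larger control box with both levers shut, and I handed the job in at about 36 s of the 72 s allowed. No verdict was reported.

**Board:** I gripped it by the blue tab, lifted it from the stand and lowered it down the guides. It met the connector with the foot about 26 mm up. The joint torque and the wrist force both rose by 2 to 3 N there, and the board gave about 0.2 mm. I held it for about 0.8 s before letting go.

**Levers:** I pushed both in with closed fingers until they stopped. The highest readings taken at the end of a move were 10.3 N on the left and 8.5 N on the right. The fingers stopped at almost the same distance from the rack's middle on each side, +63.9 mm and −63.2 mm.

**Last checks:**
- **Knob separation:** about 88 mm in the top picture, against 89.6 mm expected when fully shut.
- **Board height:** the gold edge and the tab in the scene picture match a foot height of about 14 mm.
- **Bystanders:** cup, tub and spool look unchanged against the first picture, and the gripper touches nothing.

**Disagreements:**
- **Rack position:** the cameras differed by about 4 mm along the slot. I used a blend of them.
- **Knob centring:** in the top picture the shut knobs sit about 4 mm off-centre along the slot, which fits that same offset.
- **Left lever angle:** its first scene reading was between 1.08 and 1.13 rad, so I relied on the feel of the stop and on the symmetry between the two sides.

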